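Drain the rinse cups and clip the plug gauge

ROBOT

A 7-joint arm with a two-finger parallel gripper is mounted at the origin on the work surface. World frame = base frame: x ahead of the robot, y to its left, z up, the work surface at z = 0. Lengths are in m, angles in rad, forces in N, time in s.
With the tool pointing down it reaches from about 0.425 to 1.025 m from the base axis. Payload 3.6 kg.
Tool frame: the origin (TCP) lies at the very end of the fingers, on their centre line; the grasp point (between the pads) lies 19 mm behind it; z points along the fingers, x is the direction in which the jaws open and shut, and the axes are right-handed (so a half turn about z gives the same grasp; the last joint's range is limited). The gripper opens to 85 mm and grips with 20 to 120 N. Pads are 22 mm wide; open, the fingers measure 114 mm over their backs; the gripper's body (76 mm by 85 mm) begins 54 mm behind the grasp point. The pads swing forward as they close: fully open they stand 13 mm farther back than shut.
Start: joints at [1.155, 0.591, 0.048, 1.609, -0.033, 0.943, -0.034], TCP at [0.23, -0.688, 0.231] pointing down, gripper open.
Joint ranges: [-2.69, 2.69], [-0.47, 2.24], [-1.27, 1.36], [0.19, 2.51], [-1.53, 4.68], [0.08, 2.07], [-3.09, 3.09]. Speed limits (rad/s): [2.57, 2.57, 3.14, 3.14, 3.14, 3.14, 3.14].

INTERFACE

Orientations are given as a unit quaternion [x, y, z, w].
In Python, from bench import r gives the robot as it stands. The module is installed in compiled form; this text tells all that it offers.
- The arm moves only by the tool apply_moves, never from a script. Its argument "deltas" is text: rows parted by semicolons, each of 7 numbers parted by spaces: the gripper command: -1 is fully open, 1 is shut, values between are in proportion, then the shift along the tool's x, y, z in units of 25 mm (1.0 is 25 mm), then the turn, a rotation vector about the tool's x, y, z in units of 6 degrees (1.0 is 6 degrees). A call has 1 to 20 rows; each row is the pose to reach, as a shift and turn from the pose commanded when the call began, along the tool's axes at that moment; what a row does not reach only later rows make up. A row lasts 1/12 s, in which the tool goes at most 41.7 mm and 7.16 degrees, less where a joint would pass 70% of its speed; a pose out of reach is approached as far as the arm can. A call with a gripper value outside its range is refused whole. The fingers move at their own pace and stop on an object; "newtons" is the grip in N (left out, the last holds). Time passes only in rows, so rows that repeat a pose let the fingers close. It gives the time, the measured TCP pose, the force and the opening at its end, in the units of the state.
- r.sense(): the state, without advancing time (a new reading comes with each control period).
- r.get_image(name): name is "side" or "top"; returns a dict with "color" (420x560x3 uint8, blue, green, red), "fx", "fy", "cx", "cy" (pixels), "position" and "orientation" of the camera in the world. Camera axes: x right, y up, looking along -z (the intrinsics and any distortion apply to the point x, -y, -z); pixel columns grow to the right and rows downward; lengths in m; the calibration is good to about 2 mm. A picture is of the moment at which its call begins. There is no depth.
- r.sign_off(): hands the job in, once; it reports no verdict.
The state is a dict: "clock": time; "joint_pos": joint angles; "dq": joint speeds; "joint_efforts": joint torques, N m; "ee_pos": TCP position; "orientation": TCP orientation; "force": force on the tool from outside, world axes, zero at the start; "ft_torque": the same for the moment, N m; "opening": finger opening in m.
Only numpy, scipy, OpenCV 4.12 (cv2) and the standard library are available. Lean on these libraries where they do the work, as an engineer would, in place of code of your own. Each camera call takes 0.05 s, during which the arm holds its last target.

TASK

The rinse cups and the plug gauge have just been washed. First push the drip tray fully home under the draining rack, then hang every cup mouth-down on a leaning peg of its own so that it is fully seated and drains into the tray; also press the plug gauge straight down past the sprung jaw of the drying clip until it sits at the bottom of both forks, centred, with the jaw closed over it. Let go of everything and leave the other things on the bench alone.

Things in the scene. Friction and masses are not known exactly. Their poses are not given: they have to be found in the camera images.
- rack: Draining rack fixed to the bench: white back rail 420 mm long, 83 to 128 mm high, five steel pegs in a row with blue ball ends, low steel end plates (45 mm). Origin on the bench under its middle; z up, y along the row, x from the open front (robot side) to the rail, whose face is at x = 50 mm. Each peg's free end points along (-0.5, 0, 0.866) in this frame: 30 degrees off vertical, to the front.
- tray (a joint): Sliding drip tray under the pegs: white open tray, 105 mm deep, 395 mm long, rim 32 mm above the bench; its plain front face, at x = -65 mm less this value in the frame of the rack, can be pushed anywhere. Value in m: 0 = fully home under the pegs against its stop, up to 0.06 = pulled out towards the front (rack's -x). It starts partly out, slides with about 1.5 N of friction and stays where it is left.
- gauge: Double-ended plug gauge lying on the bench: black square grip 18 x 18 mm, 50 mm long in the middle, with a round steel end 12 mm in diameter and 50 mm long on each side (150 mm overall, about 120 g). Origin at its very centre (9 mm above the bench as it lies); its y axis runs along its length. It is the same both ways round.
- clip: Drying clip fixed to the bench: two upright aluminium forks, 12 mm thick, at y = -50 and +50 mm in its frame, on a dark base plate. Slots 14 mm wide face straight up, bottoms 58 mm above the bench; flared lead-in takes an end up to 6 mm off-centre; top about 95 mm high. Between the forks (88 mm) it is free down to 16 mm. Origin on the bench under the middle; y along the clipped gauge, z up.
- clip_seat (a point): Where the centre of the gauge lies when it sits at the bottom of both slots: midway between the forks, 64 mm above the bench; axes as clip.
- jaw (a joint): Sprung hinged steel jaw on the clip's +x side, common to both forks, leaning over both slots. Value in rad: 0 = closed over the slots; pushed aside (positive, about 0.1) while the gauge's ends pass straight down beside it at about 5 to 20 N, then springs back over them.
- peg1_tip (a point): Top of the blue ball at the free end of draining peg 1 (on the peg's axis, about 213 mm above the bench). Peg 11 mm thick, 125 mm long, ball 20 mm; pegs 80 mm apart. Peg 1 is at the rack's -y end.
- peg2_tip (a point): Top of the blue ball at the free end of draining peg 2 (on the peg's axis, about 213 mm above the bench). Peg 11 mm thick, 125 mm long, ball 20 mm; pegs 80 mm apart. Peg 1 is at the rack's -y end.
- peg3_tip (a point): Top of the blue ball at the free end of draining peg 3 (on the peg's axis, about 213 mm above the bench). Peg 11 mm thick, 125 mm long, ball 20 mm; pegs 80 mm apart. Peg 1 is at the rack's -y end.
- peg4_tip (a point): Top of the blue ball at the free end of draining peg 4 (on the peg's axis, about 213 mm above the bench). Peg 11 mm thick, 125 mm long, ball 20 mm; pegs 80 mm apart. Peg 1 is at the rack's -y end.
- peg5_tip (a point): Top of the blue ball at the free end of draining peg 5 (on the peg's axis, about 213 mm above the bench). Peg 11 mm thick, 125 mm long, ball 20 mm; pegs 80 mm apart. Peg 1 is at the rack's -y end.
- cup1: Metal rinse cup with an orange band at its mouth, standing mouth-down on the bench: 50 mm outside, 80 mm high, straight 2.5 mm walls, 4 mm bottom, about 90 g. Origin at the centre of its mouth; z points from the mouth to the closed end. Three to five cups are present.
- cup1_floor (a point): Centre of this cup's floor on the inside, 76 mm from its mouth; rests against the ball of the peg when the cup is seated.
- cup2: Metal rinse cup with an orange band at its mouth, standing mouth-down on the bench: 50 mm outside, 80 mm high, straight 2.5 mm walls, 4 mm bottom, about 90 g. Origin at the centre of its mouth; z points from the mouth to the closed end. Three to five cups are present.
- cup2_floor (a point): Centre of this cup's floor on the inside, 76 mm from its mouth; rests against the ball of the peg when the cup is seated.
- cup3: Metal rinse cup with an orange band at its mouth, standing mouth-down on the bench: 50 mm outside, 80 mm high, straight 2.5 mm walls, 4 mm bottom, about 90 g. Origin at the centre of its mouth; z points from the mouth to the closed end. Three to five cups are present.
- cup3_floor (a point): Centre of this cup's floor on the inside, 76 mm from its mouth; rests against the ball of the peg when the cup is seated.
- cup4: Metal rinse cup with an orange band at its mouth, standing mouth-down on the bench: 50 mm outside, 80 mm high, straight 2.5 mm walls, 4 mm bottom, about 90 g. Origin at the centre of its mouth; z points from the mouth to the closed end. Three to five cups are present.
- cup4_floor (a point): Centre of this cup's floor on the inside, 76 mm from its mouth; rests against the ball of the peg when the cup is seated.
- cup5: Metal rinse cup with an orange band at its mouth, standing mouth-down on the bench: 50 mm outside, 80 mm high, straight 2.5 mm walls, 4 mm bottom, about 90 g. Origin at the centre of its mouth; z points from the mouth to the closed end. Three to five cups are present.
- cup5_floor (a point): Centre of this cup's floor on the inside, 76 mm from its mouth; rests against the ball of the peg when the cup is seated.
- flat_block: Aluminium flatness block, 80 x 50 x 30 mm: leave alone. Origin under its middle.
- nut_gauge: Brass nut gauge, a ring 44 mm wide, 16 mm high: leave alone. Origin under its middle.
- bottle: White closed bottle with a red cap, 60 mm wide, 150 mm high: leave alone. Origin under its middle.
Not all that is in view belongs to the job. Leave any black or pink look-alike of the cup4 alone. There is more than one size of the clip; the job needs the larger.

How it is judged:
By the outcome, as a careful person would: the job done as asked, in the order asked, and still so for the second after the job is handed in, with the robot touching nothing.
Of cup1, cup2, cup3, cup4, cup5 only 3 to 5 are there at a start; the rules pass over those that are not, and their reading is None.
At some moment in a run one of gauge may be knocked a few centimetres aside while the robot is not near it.
It also fails if it takes over 210 s, if anything falls off the work surface, if the arm or the gripper's body presses on something with over 40 N, if the wrist force passes 120 N, or if a joint passes its speed limit or range.

## Working session

There is one attempt and no reset: what is moved stays moved. The work goes in short steps, Python scripts to look and compute and a tool call to move; the robot and the scene stay as the last step left them, time stands still between calls to the robot, and variables do not carry over. Pictures are saved under pics/ and viewed, and the job is handed in when it is done.

Besides the shell and the picture viewer there is one more tool, called after ">>>" by a JSON object that holds its "api" and its "payload". apply_moves: Moves the arm, as the interface text tells. Its arguments: {"type":"object","properties":{"deltas":{"type":"string"},"newtons":{"type":"number"}},"required":["deltas"]}

```bash
mkdir -p pics; cat > h.py <<'E'
import numpy as np,cv2
from scipy.spatial.transform import Rotation as R
from bench import r
def snap(n,f):
    d=r.get_image(n); cv2.imwrite(f'pics/{f}.png',d['color'])
    import pickle; pickle.dump(d,open(f'pics/{f}.pkl','wb')); return d
def ray(d,u,v):
    dc=np.array([(u-d['cx'])/d['fx'],-(v-d['cy'])/d['fy'],-1.])
    return np.array(d['position']),R.from_quat(d['orientation']).apply(dc)
def atz(d,u,v,z):
    p,q=ray(d,u,v); return p+q*(z-p[2])/q[2]
def proj(d,P):
    c=R.from_quat(d['orientation']).inv().apply(np.atleast_2d(P)-np.array(d['position']))
    return np.c_[d['cx']+d['fx']*c[:,0]/-c[:,2],d['cy']-d['fy']*c[:,1]/-c[:,2]]
E
python3 - <<'E'
from h import *
for n in('top','side'):
    d=snap(n,n+'0'); print({k:v for k,v in d.items() if k!='color'})
print(r.sense())
E
```

```text
{'fx': 510.54600469837607, 'fy': 510.54600469837607, 'cx': 283.7631844330122, 'cy': 202.2010439246487, 'position': array([ 0.32126657, -0.03583743,  1.57738316]), 'orientation': array([-0.04181023,  0.03572346,  0.7158615 , -0.69607331])}
{'fx': 500.3021474667225, 'fy': 500.3021474667225, 'cx': 284.5659854309228, 'cy': 210.7222303257401, 'position': array([-0.05047994,  0.8432196 ,  0.98596294]), 'orientation': array([-0.1164623 ,  0.41293062,  0.87248123, -0.23388317])}
{'clock': 0.1, 'joint_pos': array([ 1.15451573,  0.59202164,  0.04830739,  1.60968711, -0.03329966,
        0.94270215, -0.03371239]), 'dq': array([ 0.0002322 , -0.00183046, -0.00036907, -0.00268669,  0.00186712,
        0.00021092,  0.00062909]), 'joint_efforts': array([ 4.99681919e-03, -5.49995899e+01,  1.55336302e+00, -1.98824841e+01,
        9.72283218e-03,  3.86969288e-03,  2.18345534e-06]), 'ee_pos': array([ 0.22974618, -0.68685344,  0.23026205]), 'orientation': array([ 8.11562008e-01, -5.84265431e-01, -8.49239353e-04, -5.40639489e-04]), 'force': array([ 0.87108996,  0.45423034, -0.43648316]), 'ft_torque': array([-0.04117266, -0.01075281,  0.03826339]), 'opening': 0.08527490699420569}
```

View pics/top0.png

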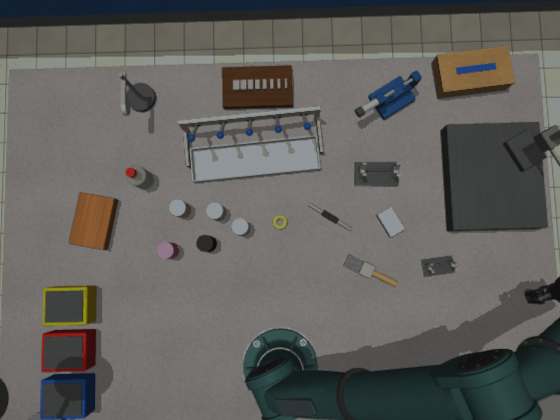

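View pics/side0.png

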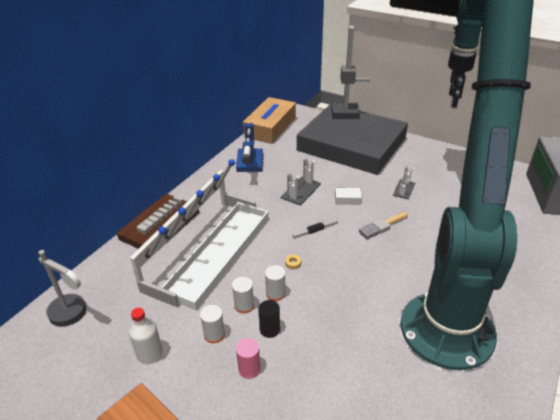

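Candidates for cups: grey cups top(179,208), (216,212), (240,227); look-alikes: black (206,243), pink (167,250). Clip: large (377,174), small (438,266). Gauge (330,217) versus brush (370,270). Close crops next.

```bash
python3 - <<'E'
import cv2
t=cv2.imread('pics/top0.png');s=cv2.imread('pics/side0.png')
c=lambda i,x,y,w,h,k:cv2.resize(i[y:y+h,x:x+w],None,fx=k,fy=k,interpolation=cv2.INTER_CUBIC)
cv2.imwrite('pics/c1.png',c(t,150,95,190,145,4))
cv2.imwrite('pics/c2.png',c(t,290,140,180,145,4))
cv2.imwrite('pics/c3.png',c(s,130,140,190,145,4))
cv2.imwrite('pics/c4.png',c(s,180,240,130,140,4))
E
```

```text
(no output)
```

View pics/c1.png

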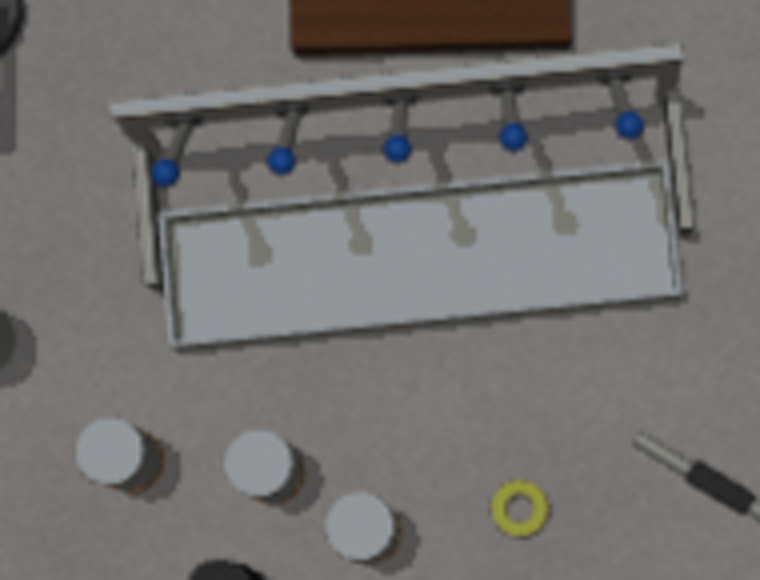

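View pics/c2.png

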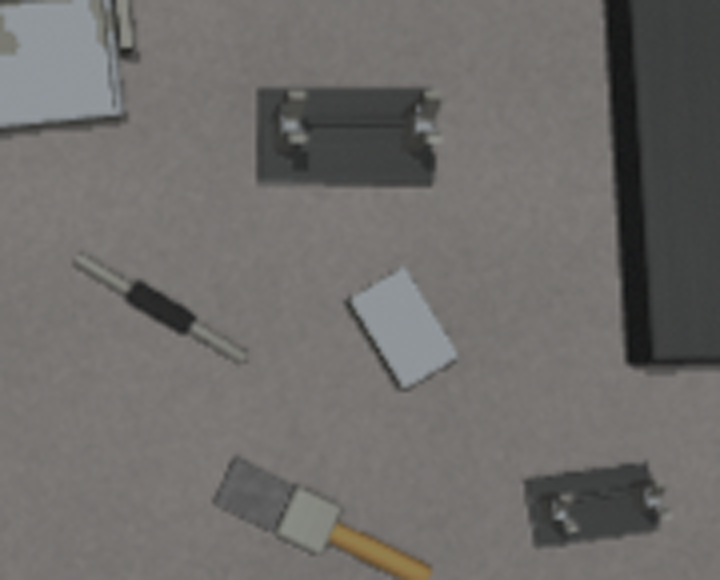

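View pics/c3.png

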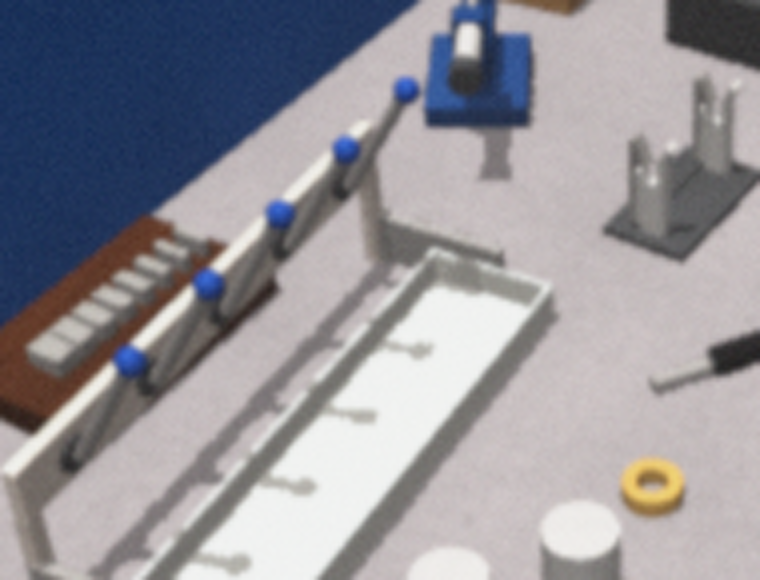

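View pics/c4.png

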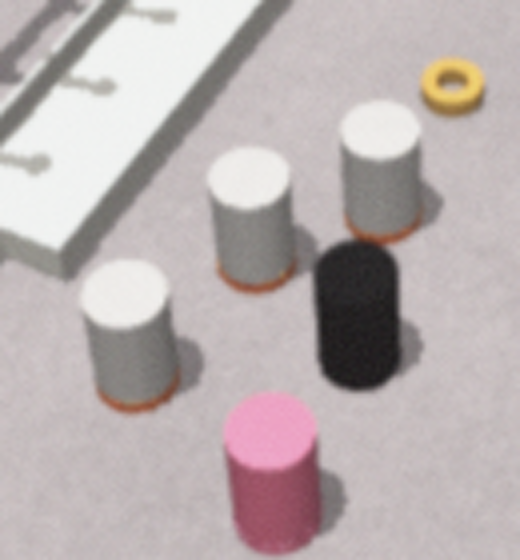

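Crops show three orange-banded cups, five blue balls, tray ~60% out, gauge, big clip (upper), small clip (lower). Now measuring.

```bash
cat > m.py <<'E'
from h import *
import pickle
from scipy.optimize import least_squares
T=pickle.load(open('pics/top0.pkl','rb'));S=pickle.load(open('pics/side0.pkl','rb'))
def blobs(img,mask,amin,amax):
    n,l,s,c=cv2.connectedComponentsWithStats(mask.astype(np.uint8))
    return [(s[i,4],*c[i]) for i in range(1,n) if amin<=s[i,4]<=amax]
def blue(d):
    b,g,rr=[d['color'][...,i].astype(int) for i in range(3)]
    return (b>g+50)&(b>rr+60)&(b>100)
def tri(d1,p1,d2,p2):
    o1,a=ray(d1,*p1);o2,b=ray(d2,*p2);a/=np.linalg.norm(a);b/=np.linalg.norm(b)
    A=np.c_[a,-b];t=np.linalg.lstsq(A,o2-o1,rcond=None)[0]
    x,y=o1+a*t[0],o2+b*t[1];return (x+y)/2,np.linalg.norm(x-y)
E
python3 - <<'E'
from m import *
bt=[b for b in blobs(T,blue(T),8,80) if 100<b[2]<150 and 180<b[1]<320];bs=[b for b in blobs(S,blue(S),8,90)]
print(bt);print(bs)
for z,d,x0,x1,y0,y1 in((.08,T,165,260,195,240),):
    g=cv2.cvtColor(d['color'],cv2.COLOR_BGR2GRAY)
    m=np.zeros(g.shape,bool);m[y0:y1,x0:x1]=g[y0:y1,x0:x1]>135
    for b in blobs(d,m,50,500): print('cup',b,atz(d,b[1],b[2],.08))
g=cv2.cvtColor(S['color'],cv2.COLOR_BGR2GRAY)
m=np.zeros(g.shape,bool);m[270:335,195:290]=g[270:335,195:290]>205
for b in blobs(S,m,80,900): print('cupS',b,atz(S,b[1],b[2],.08))
for d in (T,S):
    g=cv2.cvtColor(d['color'],cv2.COLOR_BGR2GRAY)
    print(g[205:230,300:360].min(), g[215:240,290:340].min())
E
```

```text
[(np.int32(18), np.float64(306.77777777777777), np.float64(125.5)), (np.int32(21), np.float64(277.85714285714283), np.float64(128.1904761904762)), (np.int32(19), np.float64(248.6315789473684), np.float64(131.21052631578948)), (np.int32(18), np.float64(219.5), np.float64(134.22222222222223)), (np.int32(18), np.float64(190.5), np.float64(137.22222222222223))]
[(np.int32(72), np.float64(269.19444444444446), np.float64(111.11111111111111)), (np.int32(12), np.float64(248.5), np.float64(124.5)), (np.int32(20), np.float64(247.15), np.float64(143.05)), (np.int32(87), np.float64(239.95402298850576), np.float64(159.16091954022988)), (np.int32(26), np.float64(231.0), np.float64(161.5)), (np.int32(27), np.float64(215.88888888888889), np.float64(176.4814814814815)), (np.int32(31), np.float64(199.4516129032258), np.float64(192.58064516129033)), (np.int32(34), np.float64(181.5), np.float64(210.2941176470588)), (np.int32(35), np.float64(161.77142857142857), np.float64(229.57142857142858))]
cup (np.int32(199), np.float64(176.58793969849245), np.float64(207.0753768844221)) [0.48093743 0.29167561 0.08      ]
cup (np.int32(198), np.float64(213.8030303030303), np.float64(210.0909090909091)) [0.46886132 0.18174025 0.08      ]
cup (np.int32(204), np.float64(239.24019607843138), np.float64(225.7843137254902)) [0.42041785 0.10749436 0.08      ]
cupS (np.int32(411), np.float64(203.1021897810219), np.float64(280.1240875912409)) [0.55581554 0.21971178 0.08      ]
cupS (np.int32(158), np.float64(274.5), np.float64(273.63291139240505)) [0.41489531 0.11405538 0.08      ]
cupS (np.int32(252), np.float64(241.67460317460316), np.float64(283.4761904761905)) [0.46730533 0.18183758 0.08      ]
cupS (np.int32(300), np.float64(210.39333333333335), np.float64(312.61333333333334)) [0.47924096 0.29221502 0.08      ]
37 38
36 35
```

```bash
cat >> m.py <<'E'
bt=sorted([b for b in blobs(T,blue(T),8,80) if 100<b[2]<150 and 180<b[1]<320],key=lambda b:-b[1])
bs=sorted([b for b in blobs(S,blue(S),20,60) if 150<b[2]<240 and b[1]<235],key=lambda b:-b[1])
E
python3 - <<'E'
from m import *
P=[]
for a,b in zip(bt,bs):
    p,e=tri(T,a[1:],S,b[1:]);P.append(p);print(p.round(4),round(e,4))
P=np.array(P)
print(np.linalg.norm(np.diff(P,axis=0),axis=1))
d=P[4]-P[0];yaw=np.arctan2(-d[0],d[1]);print('yaw',yaw,np.degrees(yaw),'mid',P.mean(0))
c=P.mean(0);
xa=np.array([np.cos(yaw),np.sin(yaw),0]);
# tray front etc. from top: corners of front rim z .032
for u,v in ((150+178/4,95+347/4),(150+682/4,95+297/4),(150+163/4,95+215/4),(150+662/4,95+170/4)):
    q=atz(T,u,v,.032);dd=q-c;print('tray corner',q.round(4),'rack xy rel ball', dd@xa, dd@np.array([-xa[1],xa[0],0]))
for u,v in ((150+112/4,95+108/4),(150+680/4,95+50/4)):
    q=atz(T,u,v,.128);dd=q-c;print('rail',q.round(4), dd@xa, dd@np.array([-xa[1],xa[0],0]))
E
```

```text
[ 0.6824 -0.0955  0.2044] 0.0013
[ 0.677  -0.016   0.2038] 0.0021
[0.6706 0.0644 0.2045] 0.0024
[0.6645 0.1447 0.2045] 0.0025
[0.6586 0.2246 0.2045] 0.0023
[0.0796784  0.08068986 0.08043795 0.08017098]
yaw 0.07402453033033093 4.241293168366116 mid [0.67063968 0.06444922 0.20432698]
tray corner [0.5625 0.2468 0.032 ] rack xy rel ball -0.09435289968314578 0.1898883579164639
tray corner [ 0.59   -0.1402  0.032 ] rack xy rel ball -0.09555125796610474 -0.19812974322277535
tray corner [0.6658 0.2576 0.032 ] rack xy rel ball 0.009439529953834113 0.19295536119722836
tray corner [ 0.6897 -0.1283  0.032 ] rack xy rel ball 0.0047372352014445965 -0.19362736657807236
rail [0.7248 0.2759 0.128 ] 0.06965268013199416 0.20690928817871818
rail [ 0.7555 -0.1387  0.128 ] 0.06963339004709414 -0.20887740302592056
```

```bash
cat >> h.py <<'E'
YAW=0.074
C=np.array([0.6706,0.0644,0.2043])
xa=np.array([np.cos(YAW),np.sin(YAW),0]);ya=np.array([-xa[1],xa[0],0]);Z=np.array([0,0,1.])
def rk(x,y,z): # rack frame -> world
    return np.array([C[0],C[1],0])+xa*(x+.0075)+ya*y+Z*z
def mk(xd,zd):
    z=np.array(zd,float);z/=np.linalg.norm(z);x=np.array(xd,float);x-=z*(x@z);x/=np.linalg.norm(x)
    return R.from_matrix(np.c_[x,np.cross(z,x),z])
def go(p,Rt,grip=None,s=None):
    s=s or r.sense();R0=R.from_quat(s['orientation'])
    d=R0.inv().apply(np.array(p)-s['ee_pos'])/.025
    w=np.degrees((R0.inv()*Rt).as_rotvec())/6
    n=max(np.linalg.norm(d)*25/41.7,np.linalg.norm(w)*6/7.16)
    print('row: ',' '.join(f'{v:.2f}' for v in np.r_[d,w]),'  min rows %.1f'%n)
    return d,w
def st():
    s=r.sense();print('t %.2f'%s['clock'],s['ee_pos'].round(4),R.from_quat(s['orientation']).as_matrix().round(3).tolist(),'F',s['force'].round(2),'op %.4f'%s['opening'],'j',s['joint_pos'].round(2))
E
python3 - <<'E'
from h import *
Rd=mk(-ya,-Z)
p=rk(-0.150,0,0.20);print(p)
go(p,Rd)
E
```

```text
[0.52848999 0.05386462 0.2       ]
row:  -24.30 -20.73 1.26 0.00 0.02 2.38   min rows 19.2
```

>>> {"api": "apply_moves", "payload": {"deltas": "1 -24.3 -20.7 1.2 0 0 2.38;1 -24.3 -20.7 1.2 0 0 2.38;1 -24.3 -20.7 1.2 0 0 2.38;1 -24.3 -20.7 1.2 0 0 2.38;1 -24.3 -20.7 1.2 0 0 2.38;1 -24.3 -20.7 1.2 0 0 2.38;1 -24.3 -20.7 1.2 0 0 2.38;1 -24.3 -20.7 1.2 0 0 2.38;1 -24.3 -20.7 1.2 0 0 2.38;1 -24.3 -20.7 1.2 0 0 2.38;1 -24.3 -20.7 1.2 0 0 2.38;1 -24.3 -20.7 1.2 0 0 2.38;1 -24.3 -20.7 1.2 0 0 2.38;1 -24.3 -20.7 1.2 0 0 2.38;1 -24.3 -20.7 1.2 0 0 2.38;1 -24.3 -20.7 1.2 0 0 2.38;1 -24.3 -20.7 1.2 0 0 2.38;1 -24.3 -20.7 1.2 0 0 2.38;1 -24.3 -20.7 1.2 0 0 2.38;1 -24.3 -20.7 1.2 0 0 2.38"}}

```text
clock: 1.77
ee_pos: [0.5309, 0.0621, 0.2014]
orientation: [0.736, -0.677, -0.0, -0.003]
force: [-0.4, 0.9, 0.8]
opening: 0.0001
```

```bash
python3 - <<'E'
from h import *
st();Rd=mk(-ya,-Z)
go(rk(-0.140,0,0.018),Rd)
print(rk(-.076,0,.018))
E
```

```text
t 1.77 [0.5309 0.0621 0.2014] [[0.084, -0.996, 0.004], [-0.996, -0.084, 0.005], [-0.005, -0.004, -1.0]] F [-0.43  0.89  0.79] op 0.0001 j [-0.18  0.39 -0.02  2.07  0.01  0.68 -1.69]
row:  0.36 -0.25 7.33 -0.04 0.05 0.10   min rows 4.4
[0.60228747 0.05933563 0.018     ]
```

>>> {"api": "apply_moves", "payload": {"deltas": "1 0.36 -0.25 3.5 0 0 0;1 0.36 -0.25 6 0 0 0;1 0.36 -0.25 7.3 0 0 0;1 0.36 -0.25 7.3 0 0 0;1 0.36 -0.25 7.3 0 0 0;1 0.36 -0.25 7.3 0 0 0;1 0.36 -0.8 7.3 0 0 0;1 0.36 -1.2 7.3 0 0 0;1 0.36 -1.5 7.3 0 0 0;1 0.36 -1.8 7.3 0 0 0;1 0.36 -2.0 7.3 0 0 0;1 0.36 -2.2 7.3 0 0 0;1 0.36 -2.4 7.3 0 0 0;1 0.36 -2.5 7.3 0 0 0;1 0.36 -2.55 7.3 0 0 0"}}

```text
clock: 3.02
ee_pos: [0.5927, 0.0485, 0.0189]
orientation: [0.733, -0.681, 0.0, -0.0]
force: [-0.5, -0.6, 0.8]
opening: 0.0006
```

```bash
python3 - <<'E'
from h import *
st();d=snap('top','top1')
s=r.sense();print((s['ee_pos']-rk(0,0,0))@xa)
cv2.imwrite('pics/c5.png',cv2.resize(d['color'][95:240,150:340],None,fx=4,fy=4))
E
```

```text
t 3.02 [0.5927 0.0485 0.0189] [[0.073, -0.997, 0.0], [-0.997, -0.073, 0.0], [-0.0, -0.0, -1.0]] F [-0.48 -0.62  0.76] op 0.0006 j [-0.15  0.73 -0.01  2.02  0.02  0.39 -1.67]
-0.0862385491331402
```

View pics/c5.png

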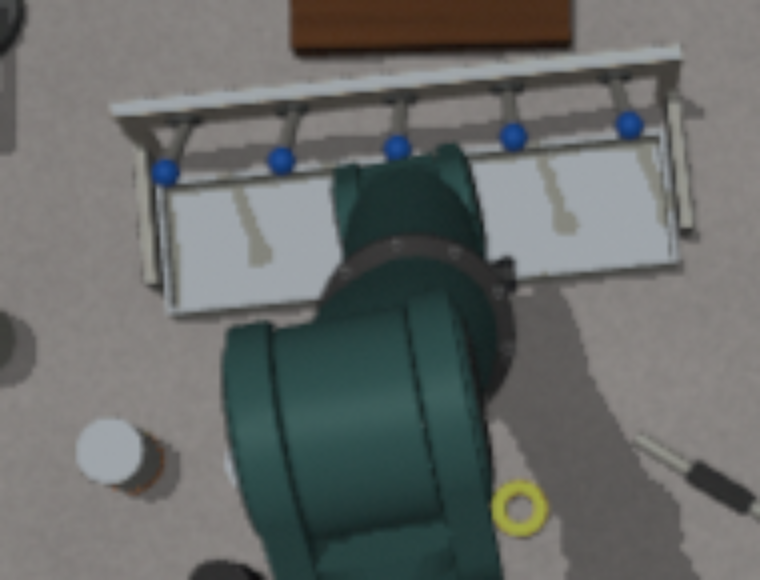

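>>> {"api": "apply_moves", "payload": {"deltas": "1 0 -0.1 0 0 0 0;1 0 -0.2 0 0 0 0;1 0 -0.3 0 0 0 0;1 0 -0.35 0 0 0 0;1 0 -0.4 0 0 0 0;1 0 -0.4 0 0 0 0"}}

```text
clock: 3.57
ee_pos: [0.6026, 0.0492, 0.0187]
orientation: [0.733, -0.681, 0.0, -0.0]
force: [-1.0, -0.1, -0.1]
opening: 0.0001
```

```bash
python3 - <<'E'
from h import *
st()
s=r.sense();print((s['ee_pos']-rk(0,0,0))@xa)
E
```

```text
t 3.57 [0.6026 0.0492 0.0187] [[0.073, -0.997, 0.0], [-0.997, -0.073, 0.0], [-0.0, -0.0, -1.0]] F [-1.02 -0.08 -0.11] op 0.0001 j [-0.15  0.74 -0.01  2.    0.02  0.4  -1.67]
-0.07643225716401483
```

>>> {"api": "apply_moves", "payload": {"deltas": "1 0 -0.05 0 0 0 0;1 0 -0.1 0 0 0 0;1 0 -0.15 0 0 0 0;1 0 -0.2 0 0 0 0;1 0 -0.2 0 0 0 0"}}

```text
clock: 3.98
ee_pos: [0.6076, 0.0496, 0.0187]
orientation: [0.733, -0.681, 0.0, -0.0]
force: [-0.7, 0.1, -0.2]
opening: 0.0001
```

```bash
python3 - <<'E'
from h import *
st()
s=r.sense();print((s['ee_pos']-rk(0,0,0))@xa)
E
```

```text
t 3.98 [0.6076 0.0496 0.0187] [[0.074, -0.997, 0.0], [-0.997, -0.074, 0.0], [-0.0, -0.0, -1.0]] F [-0.73  0.08 -0.18] op 0.0001 j [-0.15  0.74 -0.01  1.99  0.02  0.41 -1.67]
-0.0714720855357808
```

>>> {"api": "apply_moves", "payload": {"deltas": "1 0 -0.05 0 0 0 0;1 0 -0.1 0 0 0 0;1 0 -0.15 0 0 0 0;1 0 -0.2 0 0 0 0;1 0 -0.2 0 0 0 0"}}

```text
clock: 4.4
ee_pos: [0.6085, 0.0496, 0.0185]
orientation: [0.733, -0.681, -0.003, 0.003]
force: [-7.4, -1.2, 4.6]
opening: -0.0001
```

```bash
python3 - <<'E'
from h import *
st()
s=r.sense();print((s['ee_pos']-rk(0,0,0))@xa)
d=snap('side','side2');cv2.imwrite('pics/c6.png',cv2.resize(d['color'][140:330,120:330],None,fx=3.5,fy=3))
E
```

```text
t 4.40 [0.6085 0.0496 0.0185] [[0.074, -0.997, -0.008], [-0.997, -0.074, -0.001], [0.0, 0.008, -1.0]] F [-7.37 -1.19  4.61] op -0.0001 j [-0.15  0.75 -0.01  1.98  0.02  0.42 -1.67]
-0.07055897454641406
```

View pics/c6.png

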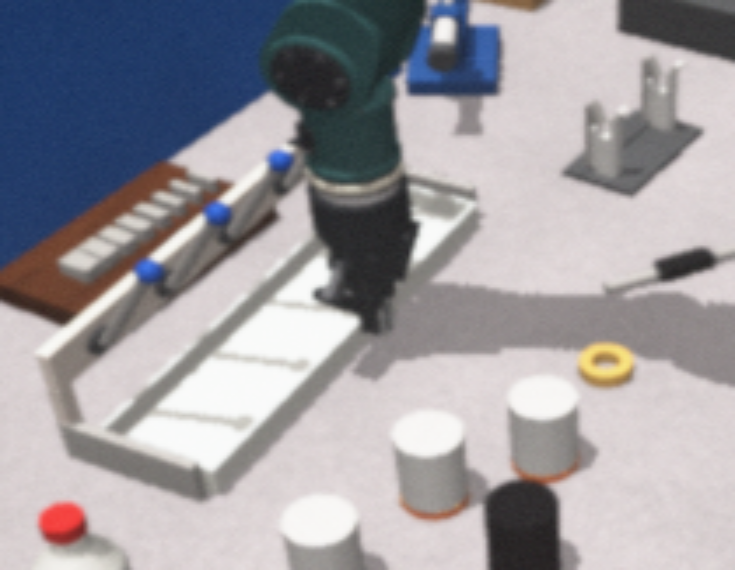

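```bash
python3 - <<'E'
from m import *
for z in ((150+172/4,95+318/4),(150+680/4,95+265/4)):
    q=atz(T,*z,.032)-rk(0,0,0);print('after push1',q@xa,q@ya)
d=snap('top','top3')
cv2.imwrite('pics/c7.png',cv2.resize(d['color'][95:195,180:340],None,fx=5,fy=5,interpolation=cv2.INTER_CUBIC))
E
```

```text
after push1 -0.07892627567908954 0.19267078831732068
after push1 -0.07810663067301687 -0.1992756833537379
```

View pics/c7.png

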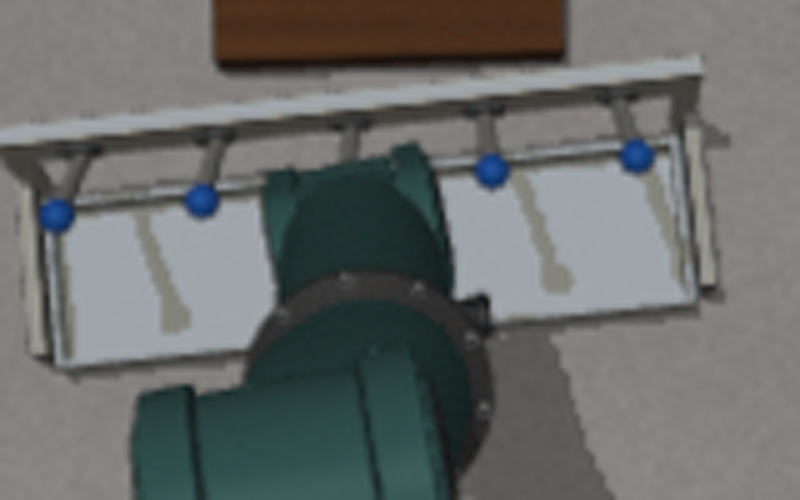

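>>> {"api": "apply_moves", "payload": {"deltas": "1 0 -0.15 0 0 0 0;1 0 -0.2 0 0 0 0;1 0 -0.2 0 0 0 0"}}

```text
clock: 4.75
ee_pos: [0.6085, 0.0495, 0.0179]
orientation: [0.733, -0.68, -0.006, 0.007]
force: [-12.4, 0.2, 9.4]
opening: 0.0002
```

>>> {"api": "apply_moves", "payload": {"deltas": "1 0 0.5 0 0 0 0;1 0 1.5 -0.5 0 0 0;1 0 2.5 -2 0 0 0;1 0 3.5 -4 0 0 0;1 0 3.5 -6 0 0 0;1 0 3.5 -7.5 0 0 0;-1 0 3.5 -7.5 0 0 0;-1 0 3.5 -7.5 0 0 0"}}

```text
clock: 5.42
ee_pos: [0.5349, 0.0444, 0.2124]
orientation: [0.732, -0.681, 0.005, -0.006]
force: [0.2, -0.0, 0.2]
opening: 0.0232
```

```bash
python3 - <<'E'
from h import *
st()
d=snap('top','top4')
cv2.imwrite('pics/c8.png',cv2.resize(d['color'][95:195,180:340],None,fx=5,fy=5,interpolation=cv2.INTER_CUBIC))
cv2.imwrite('pics/c9.png',cv2.resize(d['color'][140:285,290:470],None,fx=4,fy=4,interpolation=cv2.INTER_CUBIC))
E
```

```text
t 5.42 [0.5349 0.0444 0.2124] [[0.073, -0.997, 0.015], [-0.997, -0.073, 0.002], [-0.001, -0.015, -1.0]] F [ 0.21 -0.02  0.24] op 0.0232 j [-0.16  0.38 -0.01  2.06  0.01  0.69 -1.67]
```

View pics/c8.png

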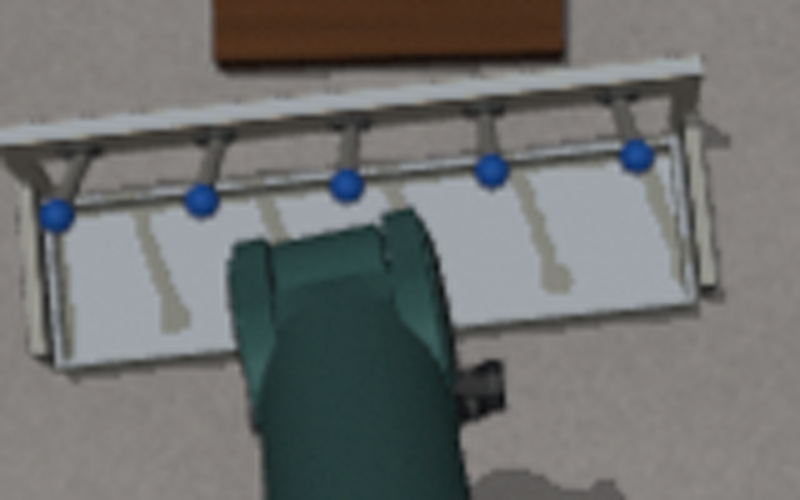

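View pics/c9.png

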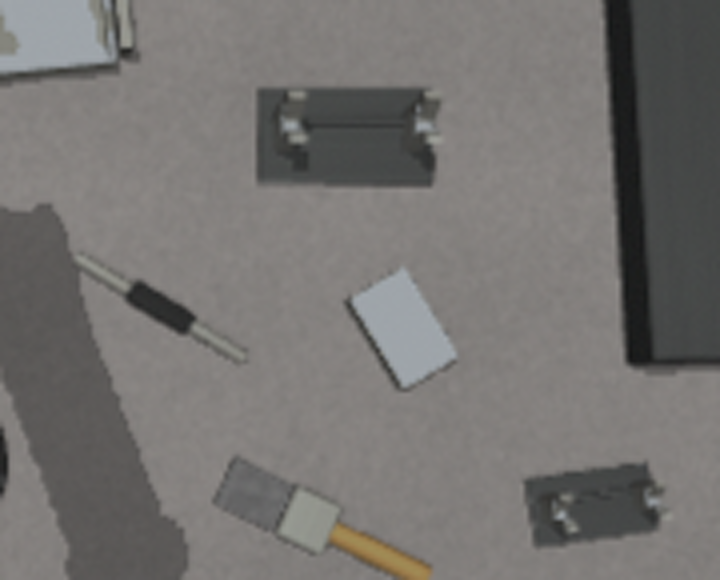

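```bash
python3 - <<'E'
from m import *
for z in ((191.6,168.6),(180+697/5,95+303/5)):
    q=atz(T,*z,.032)-rk(0,0,0);print('tray',q@xa,q@ya)
print('pink',atz(T,166,249,.08),'black',atz(T,205,242,.08))
Rd=mk(-ya,-Z)
go((.480,.292,.15),Rd)
E
```

```text
tray -0.06018892107001591 0.1954551060081568
tray -0.06039254993764913 -0.19936412118874577
pink [0.35841731 0.32328526 0.08      ] black [0.37568553 0.20873288 0.08      ]
row:  -10.04 1.43 2.39 -0.10 0.01 -0.01   min rows 6.2
```

>>> {"api": "apply_moves", "payload": {"deltas": "-1 -10 1.4 2.4 0 0 0;-1 -10 1.4 2.4 0 0 0;-1 -10 1.4 2.4 0 0 0;-1 -10 1.4 2.4 0 0 0;-1 -10 1.4 2.4 0 0 0;-1 -10 1.4 2.4 0 0 0;-1 -10 1.4 2.4 0 0 0;-1 -10 1.4 2.4 0 0 0;-1 -10 1.4 2.4 0 0 0;-1 -10 1.4 2.4 0 0 0;-1 -10 1.4 2.4 0 0 0"}}

```text
clock: 6.38
ee_pos: [0.4776, 0.288, 0.1462]
orientation: [0.731, -0.682, 0.001, 0.0]
force: [-0.5, -0.5, 0.3]
opening: 0.0852
```

```bash
python3 - <<'E'
from h import *
st();Rd=mk(-ya,-Z)
go((.480,.292,.036),Rd)
E
```

```text
t 6.38 [0.4776 0.288  0.1462] [[0.07, -0.998, 0.0], [-0.998, -0.07, -0.001], [0.001, -0.0, -1.0]] F [-0.5  -0.52  0.29] op 0.0852 j [-0.61  0.5  -0.02  2.05  0.02  0.59 -2.15]
row:  -0.16 -0.11 4.41 -0.00 -0.01 -0.04   min rows 2.6
```

>>> {"api": "apply_moves", "payload": {"deltas": "-1 -0.16 -0.11 2 0 0 0;-1 -0.16 -0.11 3.5 0 0 0;-1 -0.16 -0.11 4.4 0 0 0;-1 -0.16 -0.11 4.4 0 0 0;-1 -0.16 -0.11 4.4 0 0 0;1 -0.16 -0.11 4.4 0 0 0;1 -0.16 -0.11 4.4 0 0 0;1 -0.16 -0.11 4.4 0 0 0;1 -0.16 -0.11 4.4 0 0 0;1 -0.16 -0.11 4.4 0 0 0;1 -0.16 -0.11 4.4 0 0 0;1 -0.16 -0.11 4.4 0 0 0;1 -0.16 -0.11 4.4 0 0 0", "newtons": 40}}

```text
clock: 7.47
ee_pos: [0.4806, 0.2951, 0.0386]
orientation: [0.733, -0.681, 0.001, -0.002]
force: [-0.7, -1.0, 7.0]
opening: 0.05
```

```bash
python3 - <<'E'
from h import *
st();d=snap('side','side5');cv2.imwrite('pics/c10.png',cv2.resize(d['color'][190:390,120:320],None,fx=3,fy=3))
E
```

```text
t 7.47 [0.4806 0.2951 0.0386] [[0.073, -0.997, 0.003], [-0.997, -0.073, 0.002], [-0.001, -0.003, -1.0]] F [-0.74 -1.04  7.01] op 0.0500 j [-0.62  0.68 -0.02  2.09  0.03  0.37 -2.16]
```

View pics/c10.png

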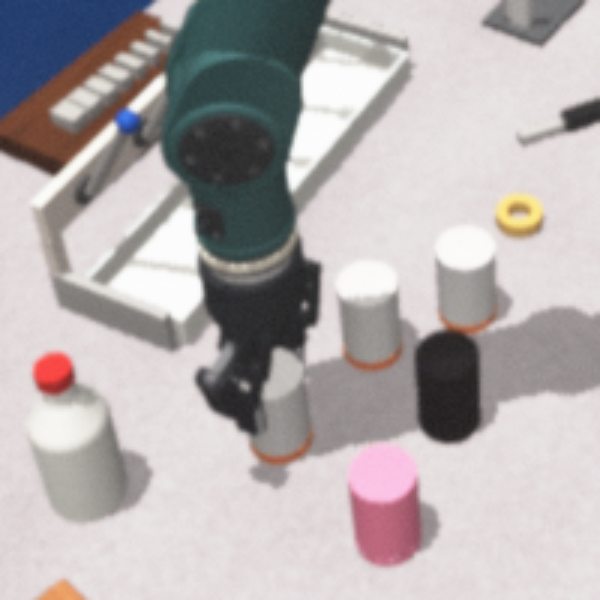

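```bash
cat >> h.py <<'E'
U=-.5*xa+.8660254*Z
RT=mk(-ya,-U)
def tip(i): return C+ya*.08*(i-3)+.01*U
E
python3 - <<'E'
from h import *
print(tip(5),tip(3),tip(1))
go(tip(5)+U*.0886,RT)
E
```

```text
[0.65378449 0.22359246 0.21296025] [0.66561368 0.06403034 0.21296025] [ 0.67744288 -0.09553178  0.21296025]
row:  3.35 -4.96 -10.03 4.97 0.01 -0.01   min rows 7.0
```

>>> {"api": "apply_moves", "payload": {"deltas": "1 0 0 -1 0 0 0;1 0 0 -2.5 0 0 0;1 0 0 -4 0 0 0;1 0.5 0 -5.5 0 0 0;1 1 0 -7 0.8 0 0;1 1.5 -0.5 -8.5 1.6 0 0;1 2.2 -1.5 -10 2.4 0 0;1 2.8 -2.5 -10 3.2 0 0;1 3.35 -3.5 -10 4 0 0;1 3.35 -4.3 -10 4.6 0 0;1 3.35 -4.96 -10 4.97 0 0;1 3.35 -4.96 -10 4.97 0 0;1 3.35 -4.96 -10 4.97 0 0;1 3.35 -4.96 -10 4.97 0 0"}}

```text
clock: 8.68
ee_pos: [0.6081, 0.2207, 0.2867]
orientation: [0.708, -0.658, 0.175, -0.188]
force: [0.3, -0.8, -0.3]
opening: 0.0497
```

```bash
python3 - <<'E'
from h import *
st()
go(tip(5)+U*.0886,RT)
d=snap('side','side6');e=snap('top','top6');
cv2.imwrite('pics/c11.png',np.hstack([cv2.resize(d['color'][140:330,80:280],None,fx=2,fy=3),cv2.resize(e['color'][80:220,130:330],None,fx=2,fy=4.0714)[:570]]))
E
```

```text
t 8.68 [0.6081 0.2207 0.2867] [[0.074, -0.866, 0.495], [-0.997, -0.064, 0.037], [-0.0, -0.496, -0.868]] F [ 0.34 -0.75 -0.26] op 0.0497 j [-0.73  0.3   0.27  2.1   0.44  0.3  -2.39]
row:  0.02 -0.11 -0.07 0.04 0.00 -0.00   min rows 0.1
```

View pics/c11.png

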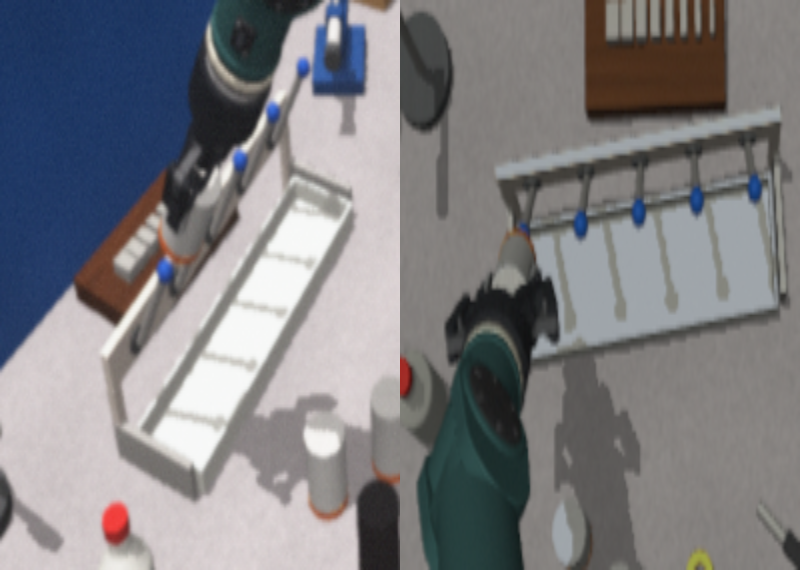

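>>> {"api": "apply_moves", "payload": {"deltas": "1 0 -0.1 0.5 0 0 0;1 0 -0.1 1 0 0 0;1 0 -0.1 1.6 0 0 0;1 0 -0.1 2.2 0 0 0;1 0 -0.1 2.8 0 0 0;1 0 -0.1 3.4 0 0 0;1 0 -0.1 3.9 0 0 0;1 0 -0.1 4.3 0 0 0;1 0 -0.1 4.5 0 0 0;1 0 -0.1 4.6 0 0 0;1 0 -0.1 4.6 0 0 0"}}

```text
clock: 9.7
ee_pos: [0.6682, 0.2247, 0.1872]
orientation: [0.708, -0.658, 0.175, -0.188]
force: [-0.0, 0.1, -0.7]
opening: 0.0496
```

```bash
python3 - <<'E'
from h import *
st()
go(tip(5)-U*.0374,RT)
E
```

```text
t 9.70 [0.6682 0.2247 0.1872] [[0.073, -0.866, 0.495], [-0.997, -0.064, 0.036], [0.0, -0.497, -0.868]] F [-0.03  0.12 -0.74] op 0.0496 j [-0.69  0.52  0.3   2.07  0.47  0.1  -2.42]
row:  -0.00 -0.02 0.31 0.04 -0.01 -0.00   min rows 0.2
```

>>> {"api": "apply_moves", "payload": {"deltas": "1 0 0 0.1 -0.2 0 0;1 0 0 0.2 -0.4 0 0;1 0 0 0.25 -0.4 0 0;1 0 0 0.28 -0.4 0 0;1 0 0 0.28 -0.4 0 0"}}

```text
clock: 10.12
ee_pos: [0.6715, 0.2249, 0.182]
orientation: [0.712, -0.661, 0.161, -0.174]
force: [0.6, -1.0, -0.9]
opening: 0.05
```

```bash
python3 - <<'E'
from h import *
st()
go(tip(5)-U*.0374,RT)
E
```

```text
t 10.12 [0.6715 0.2249 0.182 ] [[0.073, -0.885, 0.46], [-0.997, -0.065, 0.034], [-0.0, -0.461, -0.887]] F [ 0.64 -0.98 -0.87] op 0.0500 j [-0.61  0.52  0.2   2.03  0.46  0.17 -2.39]
row:  -0.00 -0.01 0.07 0.42 -0.00 -0.01   min rows 0.4
```

>>> {"api": "apply_moves", "payload": {"deltas": "1 0 0 0.05 0 0 0;1 0 0 0.1 0 0 0;1 0 0 0.14 0 0 0;1 0 0 0.18 0 0 0;1 0 0 0.18 0 0 0"}}

```text
clock: 10.53
ee_pos: [0.672, 0.225, 0.181]
orientation: [0.712, -0.661, 0.162, -0.174]
force: [-18.3, -2.8, 25.5]
opening: 0.0499
```

```bash
python3 - <<'E'
from h import *
st()
go(tip(5)-U*.0374,RT)
d=snap('side','side7');e=snap('top','top7');
cv2.imwrite('pics/c12.png',np.hstack([cv2.resize(d['color'][140:330,80:280],None,fx=2,fy=3),cv2.resize(e['color'][80:220,130:330],None,fx=2,fy=4.0714)[:570]]))
E
```

```text
t 10.53 [0.672 0.225 0.181] [[0.073, -0.885, 0.46], [-0.997, -0.065, 0.034], [-0.0, -0.462, -0.887]] F [-18.28  -2.81  25.51] op 0.0499 j [-0.61  0.52  0.2   2.03  0.46  0.16 -2.39]
row:  0.00 -0.01 0.02 0.42 -0.00 -0.01   min rows 0.4
```

View pics/c12.png

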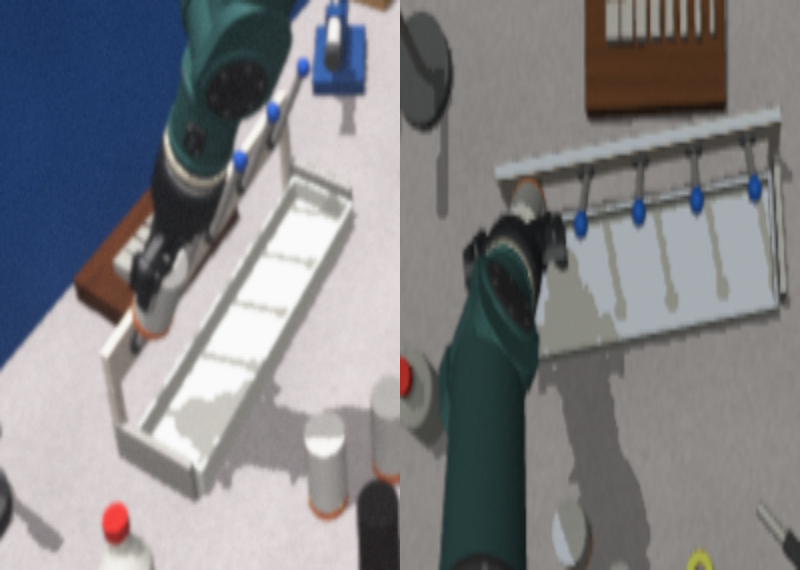

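>>> {"api": "apply_moves", "payload": {"deltas": "1 0 0 -0.15 0 0 0;1 0 0 -0.15 0 0 0;-1 0 0 -0.15 0 0 0;-1 0 0 -0.15 0 0 0;-1 0 0 -0.15 0 0 0;-1 0 0 -0.15 0 0 0;-1 0 0 -0.15 0 0 0;-1 0 0 -0.15 0 0 0;-1 0 0 -0.6 0 0 0;-1 0 0 -1.2 0 0 0;-1 0 0 -2 0 0 0;-1 0 0 -3 0 0 0;-1 0 0 -4 0 0 0;-1 0 0 -5 0 0 0;-1 0 0 -5 0 0 0"}}

```text
clock: 11.88
ee_pos: [0.6164, 0.2219, 0.2943]
orientation: [0.711, -0.661, 0.162, -0.177]
force: [0.6, -0.2, -0.1]
opening: 0.0856
```

```bash
python3 - <<'E'
from h import *
st()
d=snap('side','side8');e=snap('top','top8');
cv2.imwrite('pics/c13.png',np.hstack([cv2.resize(d['color'][140:330,80:280],None,fx=2,fy=3),cv2.resize(e['color'][80:220,130:330],None,fx=2,fy=4.0714)[:570]]))
go((.4685,.182,.20),mk(-ya,-Z))
E
```

```text
t 11.88 [0.6164 0.2219 0.2943] [[0.074, -0.882, 0.465], [-0.997, -0.064, 0.038], [-0.004, -0.467, -0.884]] F [ 0.55 -0.17 -0.05] op 0.0856 j [-0.61  0.3   0.13  2.05  0.42  0.38 -2.35]
row:  1.13 7.00 0.43 -4.59 0.01 -0.01   min rows 4.3
```

View pics/c13.png

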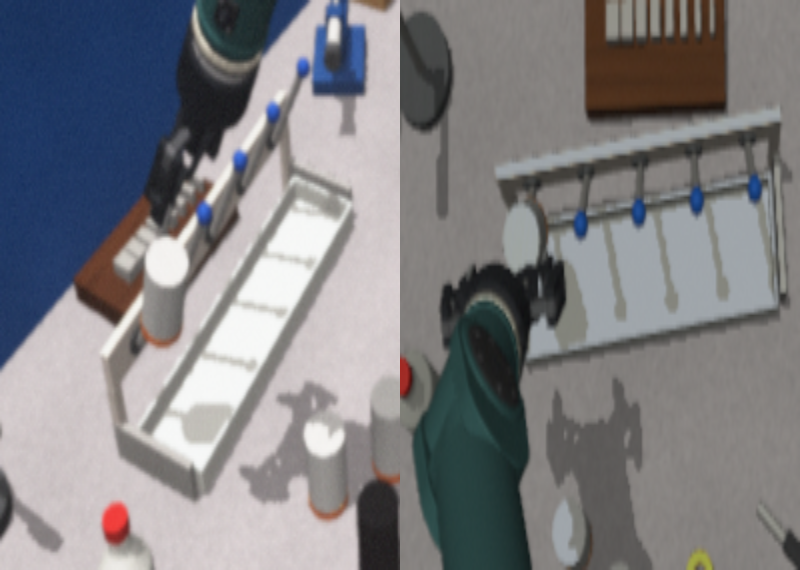

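>>> {"api": "apply_moves", "payload": {"deltas": "-1 0.2 1.5 0 -1 0 0;-1 0.5 3 0.1 -2 0 0;-1 0.8 4.5 0.2 -3 0 0;-1 1 6 0.4 -4 0 0;-1 1.13 7 0.4 -4.6 0 0;-1 1.13 7 0.4 -4.6 0 0;-1 1.13 7 0.4 -4.6 0 0;-1 1.13 7 0.4 -4.6 0 0"}}

```text
clock: 12.65
ee_pos: [0.4694, 0.1821, 0.1994]
orientation: [0.733, -0.681, -0.0, 0.0]
force: [0.2, 0.5, -0.6]
opening: 0.0857
```

```bash
python3 - <<'E'
from h import *
st()
go((.4681,.182,.036),mk(-ya,-Z))
E
```

```text
t 12.65 [0.4694 0.1821 0.1994] [[0.073, -0.997, -0.001], [-0.997, -0.073, 0.0], [-0.0, 0.001, -1.0]] F [ 0.25  0.49 -0.6 ] op 0.0857 j [-0.37  0.36 -0.12  2.13  0.07  0.66 -2.03]
row:  0.00 0.05 6.53 0.01 0.00 -0.00   min rows 3.9
```

>>> {"api": "apply_moves", "payload": {"deltas": "-1 0 0.05 1.6 0 0 0;-1 0 0.05 3.2 0 0 0;-1 0 0.05 4.8 0 0 0;-1 0 0.05 6 0 0 0;-1 0 0.05 6.45 0 0 0;-1 0 0.05 6.45 0 0 0;-1 0 0.05 6.45 0 0 0;1 0 0.05 6.45 0 0 0;1 0 0.05 6.45 0 0 0;1 0 0.05 6.45 0 0 0;1 0 0.05 6.45 0 0 0;1 0 0.05 6.45 0 0 0;1 0 0.05 6.45 0 0 0;1 0 0.05 6.45 0 0 0", "newtons": 40}}

```text
clock: 13.82
ee_pos: [0.4675, 0.182, 0.0398]
orientation: [0.732, -0.681, -0.0, -0.0]
force: [-0.3, 0.3, 8.6]
opening: 0.0496
```

```bash
python3 - <<'E'
from h import *
st()
z=r.sense()['ee_pos'][2]
go(tip(3)+U*(z+.05),RT)
E
```

```text
t 13.82 [0.4675 0.182  0.0398] [[0.073, -0.997, 0.0], [-0.997, -0.073, 0.001], [-0.001, -0.0, -1.0]] F [-0.31  0.32  8.65] op 0.0496 j [-0.41  0.64 -0.06  2.22  0.13  0.28 -2.09]
row:  5.27 -5.77 -10.04 5.00 0.01 -0.01   min rows 7.6
```

>>> {"api": "apply_moves", "payload": {"deltas": "1 0 0 -1 0 0 0;1 0 0 -2.5 0 0 0;1 0 0 -4 0 0 0;1 0.5 0 -5.5 0 0 0;1 1.2 0 -7 0.8 0 0;1 2 -0.5 -8.5 1.6 0 0;1 3 -1.5 -10 2.4 0 0;1 4 -2.5 -10 3.2 0 0;1 5 -3.8 -10 4 0 0;1 5.27 -5 -10 4.4 0 0;1 5.27 -5.77 -10 4.6 0 0;1 5.27 -5.77 -10 4.6 0 0;1 5.27 -5.77 -10 4.6 0 0;1 5.27 -5.77 -10 4.6 0 0"}}

```text
clock: 14.98
ee_pos: [0.6193, 0.0621, 0.287]
orientation: [0.713, -0.661, 0.16, -0.173]
force: [-0.7, 0.0, -1.4]
opening: 0.0495
```

```bash
python3 - <<'E'
from h import *
st()
go(tip(3)+U*.0898,RT)
go(tip(3)-U*.0362,RT)
E
```

```text
t 14.98 [0.6193 0.0621 0.287 ] [[0.075, -0.886, 0.457], [-0.997, -0.067, 0.035], [-0.0, -0.458, -0.889]] F [-0.73  0.04 -1.38] op 0.0495 j [-0.19  0.26 -0.01  2.12  0.21  0.29 -1.88]
row:  0.06 -0.12 -0.11 0.45 0.01 0.01   min rows 0.4
row:  0.07 -0.36 4.93 0.45 0.01 0.01   min rows 3.0
```

>>> {"api": "apply_moves", "payload": {"deltas": "1 0.06 -0.13 0.5 0 0 0;1 0.06 -0.16 1 0 0 0;1 0.06 -0.2 1.6 0 0 0;1 0.06 -0.23 2.2 0 0 0;1 0.06 -0.26 2.8 0 0 0;1 0.06 -0.29 3.4 0 0 0;1 0.06 -0.32 3.9 0 0 0;1 0.06 -0.34 4.3 0 0 0;1 0.06 -0.36 4.6 0 0 0;1 0.06 -0.36 4.75 0 0 0;1 0.06 -0.36 4.75 0 0 0"}}

```text
clock: 15.9
ee_pos: [0.6832, 0.064, 0.1852]
orientation: [0.712, -0.661, 0.161, -0.173]
force: [-0.3, -0.0, -1.1]
opening: 0.0492
```

```bash
python3 - <<'E'
from h import *
st()
go(tip(3)-U*.0362,RT)
E
```

```text
t 15.90 [0.6832 0.064  0.1852] [[0.074, -0.886, 0.458], [-0.997, -0.066, 0.034], [0.0, -0.459, -0.888]] F [-0.27 -0.   -1.1 ] op 0.0492 j [-0.22  0.48  0.05  2.08  0.25  0.11 -1.92]
row:  -0.05 0.05 0.14 0.44 -0.00 -0.00   min rows 0.4
```

>>> {"api": "apply_moves", "payload": {"deltas": "1 0 0.02 0.05 -0.2 0 0;1 0 0.04 0.1 -0.3 0 0;1 0 0.04 0.14 -0.3 0 0;1 0 0.04 0.18 -0.3 0 0;1 0 0.04 0.22 -0.3 0 0;1 0 0.04 0.22 -0.3 0 0"}}

```text
clock: 16.4
ee_pos: [0.6851, 0.064, 0.1832]
orientation: [0.714, -0.664, 0.152, -0.164]
force: [-7.0, -0.6, 11.3]
opening: 0.0495
```

```bash
python3 - <<'E'
from h import *
st()
go(tip(3)-U*.0362,RT)
E
```

```text
t 16.40 [0.6851 0.064  0.1832] [[0.073, -0.898, 0.434], [-0.997, -0.066, 0.032], [-0.0, -0.435, -0.9]] F [-6.95 -0.56 11.34] op 0.0495 j [-0.19  0.49  0.02  2.06  0.24  0.15 -1.91]
row:  -0.06 0.07 0.03 0.70 -0.00 -0.01   min rows 0.6
```

Contact with the floor at the predicted depth; release and retreat.

>>> {"api": "apply_moves", "payload": {"deltas": "1 0 0 -0.1 0 0 0;1 0 0 -0.1 0 0 0;-1 0 0 -0.1 0 0 0;-1 0 0 -0.1 0 0 0;-1 0 0 -0.1 0 0 0;-1 0 0 -0.1 0 0 0;-1 0 0 -0.1 0 0 0;-1 0 0 -0.1 0 0 0;-1 0 0 -0.6 0 0 0;-1 0 0 -1.2 0 0 0;-1 0 0 -2 0 0 0;-1 0 0 -3 0 0 0;-1 0 0 -4 0 0 0;-1 0 0 -5 0 0 0;-1 0 0 -5 0 0 0"}}

```text
clock: 17.65
ee_pos: [0.6314, 0.0602, 0.2995]
orientation: [0.714, -0.663, 0.153, -0.166]
force: [1.0, 0.8, 0.2]
opening: 0.0855
```

```bash
python3 - <<'E'
from h import *
st()
d=snap('side','side9');e=snap('top','top9');
cv2.imwrite('pics/c14.png',np.hstack([cv2.resize(d['color'][140:330,80:280],None,fx=2,fy=3),cv2.resize(e['color'][80:220,130:330],None,fx=2,fy=4.0714)[:570]]))
go((.4195,.108,.20),mk(-ya,-Z))
E
```

```text
t 17.65 [0.6314 0.0602 0.2995] [[0.074, -0.896, 0.438], [-0.997, -0.066, 0.033], [-0.001, -0.44, -0.898]] F [1.03 0.83 0.16] op 0.0855 j [-0.14  0.26 -0.06  2.07  0.2   0.36 -1.86]
row:  -2.53 9.13 -0.17 -4.30 0.00 -0.01   min rows 5.7
```

View pics/c14.png

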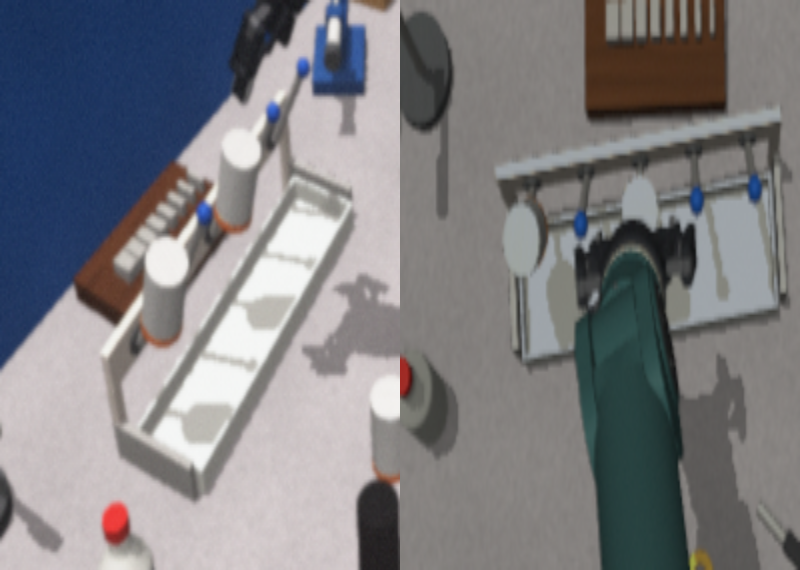

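>>> {"api": "apply_moves", "payload": {"deltas": "-1 -0.4 1.5 0 -1 0 0;-1 -0.8 3 0 -2 0 0;-1 -1.3 4.5 -0.1 -3 0 0;-1 -1.8 6 -0.1 -4 0 0;-1 -2.2 7.5 -0.2 -4.3 0 0;-1 -2.5 9.1 -0.2 -4.3 0 0;-1 -2.5 9.1 -0.2 -4.3 0 0;-1 -2.5 9.1 -0.2 -4.3 0 0;-1 -2.5 9.1 -0.2 -4.3 0 0"}}

```text
clock: 18.5
ee_pos: [0.4197, 0.1072, 0.1992]
orientation: [0.733, -0.68, -0.001, 0.001]
force: [0.3, 0.2, 0.5]
opening: 0.0853
```

```bash
python3 - <<'E'
from h import *
st()
go((.4195,.108,.038),mk(-ya,-Z))
d=snap('side','side10')
cv2.imwrite('pics/c15.png',cv2.resize(d['color'][180:390,180:380],None,fx=3,fy=2.8))
E
```

```text
t 18.50 [0.4197 0.1072 0.1992] [[0.074, -0.997, -0.004], [-0.997, -0.074, -0.0], [0.0, 0.004, -1.0]] F [0.32 0.22 0.5 ] op 0.0853 j [-0.22  0.28 -0.16  2.26  0.08  0.6  -1.94]
row:  -0.03 -0.02 6.45 0.04 -0.00 0.00   min rows 3.9
```

View pics/c15.png

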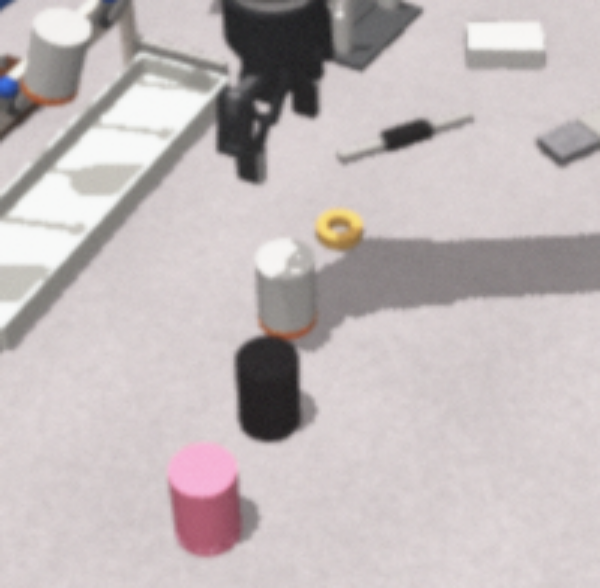

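>>> {"api": "apply_moves", "payload": {"deltas": "-1 0 0 1.6 0 0 0;-1 0 0 3.2 0 0 0;-1 0 0 4.5 0 0 0;-1 0 0 5.2 0 0 0;-1 0 0 5.2 0 0 0", "newtons": 40}}

```text
clock: 18.97
ee_pos: [0.4195, 0.1068, 0.0669]
orientation: [0.732, -0.681, -0.002, 0.003]
force: [0.3, -0.4, -0.1]
opening: 0.0855
```

```bash
python3 - <<'E'
from h import *
st()
go((.4195,.108,.038),mk(-ya,-Z))
E
```

```text
t 18.97 [0.4195 0.1068 0.0669] [[0.073, -0.997, -0.007], [-0.997, -0.073, -0.002], [0.001, 0.007, -1.0]] F [ 0.34 -0.44 -0.07] op 0.0855 j [-0.29  0.55 -0.08  2.36  0.17  0.25 -2.02]
row:  -0.05 -0.01 1.15 0.07 -0.01 -0.01   min rows 0.7
```

>>> {"api": "apply_moves", "payload": {"deltas": "-1 -0.05 0 0.5 0 0 0;-1 -0.05 0 1 0 0 0;-1 -0.05 0 1 0 0 0;-1 -0.05 0 1 0 0 0;1 -0.05 0 1 0 0 0;1 -0.05 0 1 0 0 0;1 -0.05 0 1 0 0 0;1 -0.05 0 1 0 0 0;1 -0.05 0 1 0 0 0;1 -0.05 0 1 0 0 0;1 -0.05 0 1 0 0 0", "newtons": 40}}

```text
clock: 19.88
ee_pos: [0.4198, 0.1084, 0.0458]
orientation: [0.732, -0.681, -0.0, 0.0]
force: [-0.3, -0.9, 8.3]
opening: 0.0492
```

```bash
python3 - <<'E'
from h import *
st()
z=r.sense()['ee_pos'][2]
RT2=mk(-ya,-(np.cos(.456)*Z-np.sin(.456)*xa))
go(tip(1)+U*(z+.05),RT2)
d=snap('side','side11')
cv2.imwrite('pics/c16.png',cv2.resize(d['color'][180:390,180:380],None,fx=3,fy=2.8))
E
```

```text
t 19.88 [0.4198 0.1084 0.0458] [[0.073, -0.997, -0.001], [-0.997, -0.073, 0.0], [-0.0, 0.001, -1.0]] F [-0.3  -0.86  8.32] op 0.0492 j [-0.31  0.59 -0.06  2.37  0.18  0.19 -2.03]
row:  8.89 -7.76 -10.02 4.36 0.00 -0.01   min rows 9.3
```

View pics/c16.png

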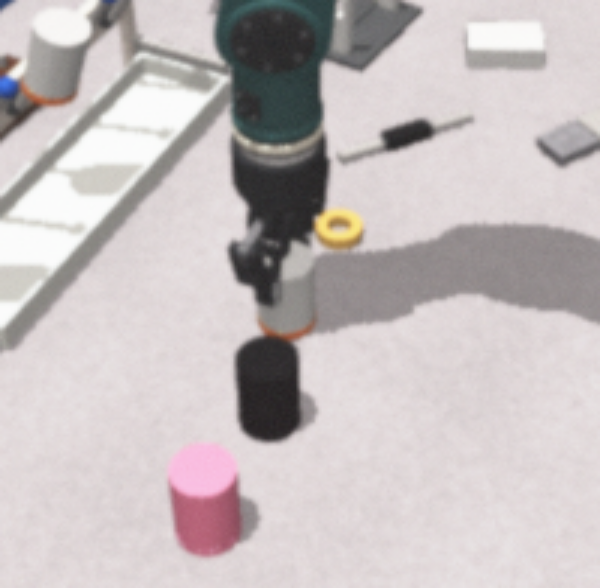

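>>> {"api": "apply_moves", "payload": {"deltas": "1 0 0 -1 0 0 0;1 0 0 -2.5 0 0 0;1 0 0 -4 0 0 0;1 1 0 -5.5 0 0 0;1 2.2 0 -7 0.8 0 0;1 3.7 -0.5 -8.3 1.6 0 0;1 5.2 -1 -9.5 2.4 0 0;1 6.5 -2 -10 3.2 0 0;1 7.8 -3 -10 4 0 0;1 8.7 -4.2 -10 4.36 0 0;1 8.9 -5.6 -10 4.36 0 0;1 8.9 -7 -10 4.36 0 0;1 8.9 -7.7 -10 4.36 0 0;1 8.9 -7.7 -10 4.36 0 0;1 8.9 -7.7 -10 4.36 0 0;1 8.9 -7.7 -10 4.36 0 0"}}

```text
clock: 21.27
ee_pos: [0.6263, -0.099, 0.2932]
orientation: [0.714, -0.663, 0.152, -0.164]
force: [0.1, -0.6, -1.4]
opening: 0.0494
```

```bash
python3 - <<'E'
from h import *
st()
RT2=mk(-ya,-(np.cos(.456)*Z-np.sin(.456)*xa))
go(tip(1)+U*(.0958),RT2)
go(tip(1)-U*(.0302),RT2)
E
```

```text
t 21.27 [ 0.6263 -0.099   0.2932] [[0.074, -0.898, 0.434], [-0.997, -0.066, 0.033], [-0.001, -0.435, -0.9]] F [ 0.11 -0.56 -1.4 ] op 0.0494 j [ 0.21  0.28 -0.11  2.06 -0.16  0.36 -1.24]
row:  0.01 -0.17 -0.04 0.05 0.00 -0.00   min rows 0.1
row:  0.01 -0.54 4.99 0.05 0.00 -0.00   min rows 3.0
```

>>> {"api": "apply_moves", "payload": {"deltas": "1 0 -0.2 0.5 0 0 0;1 0 -0.24 1 0 0 0;1 0 -0.28 1.6 0 0 0;1 0 -0.32 2.2 0 0 0;1 0 -0.37 2.8 0 0 0;1 0 -0.42 3.4 0 0 0;1 0 -0.46 3.9 0 0 0;1 0 -0.49 4.3 0 0 0;1 0 -0.52 4.6 0 0 0;1 0 -0.53 4.8 0 0 0;1 0 -0.53 4.8 0 0 0"}}

```text
clock: 22.18
ee_pos: [0.6924, -0.0944, 0.1909]
orientation: [0.714, -0.663, 0.152, -0.164]
force: [-0.3, 0.2, -0.5]
opening: 0.0492
```

```bash
python3 - <<'E'
from h import *
st()
RT2=mk(-ya,-(np.cos(.456)*Z-np.sin(.456)*xa))
go(tip(1)-U*(.0302),RT2)
E
```

```text
t 22.18 [ 0.6924 -0.0944  0.1909] [[0.074, -0.897, 0.436], [-0.997, -0.066, 0.033], [-0.0, -0.437, -0.9]] F [-0.25  0.15 -0.51] op 0.0492 j [ 0.18  0.49 -0.1   2.02 -0.15  0.19 -1.25]
row:  0.00 0.07 0.15 0.04 0.00 -0.00   min rows 0.1
```

>>> {"api": "apply_moves", "payload": {"deltas": "1 0 0.04 0.05 0 0 0;1 0 0.05 0.1 0 0 0;1 0 0.05 0.14 0 0 0;1 0 0.05 0.18 0 0 0;1 0 0.05 0.22 0 0 0;1 0 0.05 0.22 0 0 0"}}

```text
clock: 22.68
ee_pos: [0.6932, -0.0947, 0.1881]
orientation: [0.714, -0.663, 0.153, -0.165]
force: [-7.0, -0.5, 9.6]
opening: 0.0495
```

```bash
python3 - <<'E'
from h import *
st()
RT2=mk(-ya,-(np.cos(.456)*Z-np.sin(.456)*xa))
go(tip(1)-U*(.0302),RT2)
E
```

```text
t 22.68 [ 0.6932 -0.0947  0.1881] [[0.073, -0.896, 0.437], [-0.997, -0.066, 0.032], [0.0, -0.439, -0.899]] F [-6.97 -0.48  9.63] op 0.0495 j [ 0.18  0.5  -0.1   2.02 -0.15  0.18 -1.25]
row:  -0.02 0.05 0.04 0.02 -0.00 -0.00   min rows 0.0
```

>>> {"api": "apply_moves", "payload": {"deltas": "1 0 0 -0.1 0 0 0;1 0 0 -0.1 0 0 0;-1 0 0 -0.1 0 0 0;-1 0 0 -0.1 0 0 0;-1 0 0 -0.1 0 0 0;-1 0 0 -0.1 0 0 0;-1 0 0 -0.1 0 0 0;-1 0 0 -0.1 0 0 0;-1 0 0 -0.6 0 0 0;-1 0 0 -1.2 0 0 0;-1 0 0 -2 0 0 0;-1 0 0 -3 0 0 0;-1 0 0 -4 0 0 0;-1 0 0 -5 0 0 0;-1 0 0 -5 0 0 0;-1 0 4 -4.5 -2 0 0;-1 0 6 -4.5 -4 0 0;-1 0 6 -4.5 -4 0 0;-1 0 6 -4.5 -4 0 0"}}

```text
clock: 24.27
ee_pos: [0.509, -0.1079, 0.2214]
orientation: [0.733, -0.68, 0.01, -0.011]
force: [0.3, -0.8, -1.2]
opening: 0.0855
```

```bash
python3 - <<'E'
from h import *
st()
d=snap('side','side12');e=snap('top','top12');
cv2.imwrite('pics/c17.png',np.hstack([cv2.resize(d['color'][140:330,80:280],None,fx=2,fy=3),cv2.resize(e['color'][80:220,130:330],None,fx=2,fy=4.0714)[:570]]))
cv2.imwrite('pics/c18.png',cv2.resize(e['color'][140:285,290:470],None,fx=4,fy=4,interpolation=cv2.INTER_CUBIC))
cv2.imwrite('pics/c19.png',cv2.resize(d['color'][140:260,270:430],None,fx=5,fy=5,interpolation=cv2.INTER_CUBIC))
E
```

```text
t 24.27 [ 0.509  -0.1079  0.2214] [[0.074, -0.997, 0.03], [-0.997, -0.074, 0.002], [0.0, -0.03, -1.0]] F [ 0.3  -0.84 -1.17] op 0.0855 j [ 0.12  0.34  0.01  2.09 -0.01  0.68 -1.36]
```

View pics/c17.png

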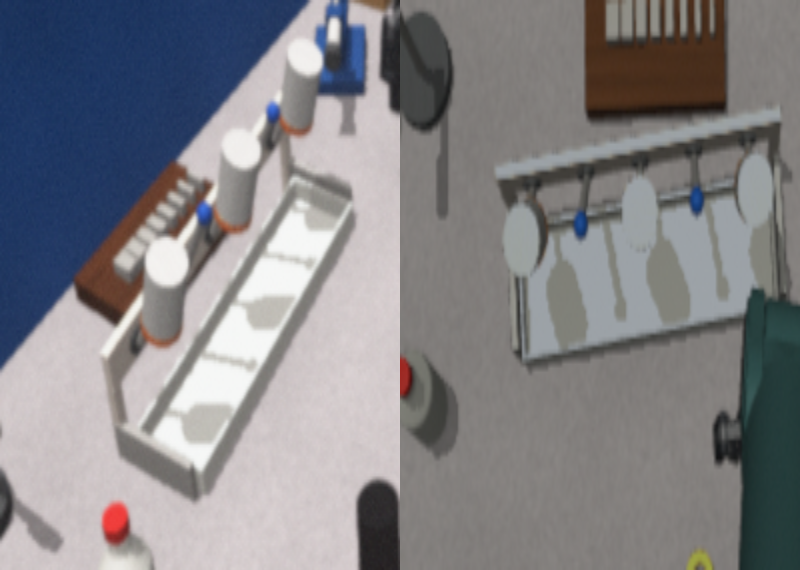

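View pics/c18.png

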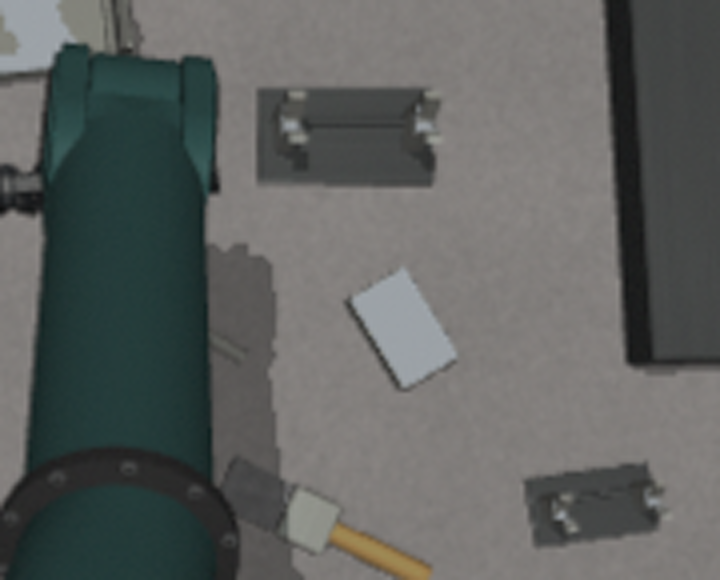

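View pics/c19.png

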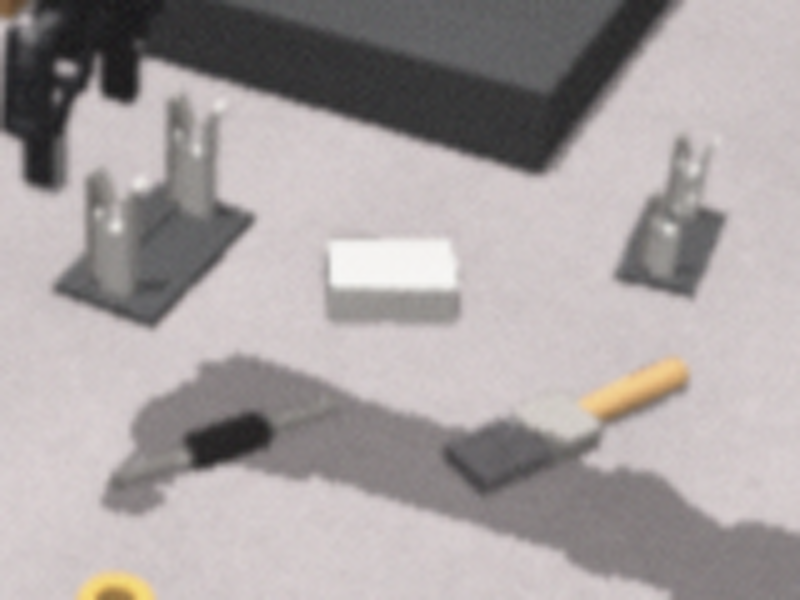

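```bash
python3 - <<'E'
from m import *
a=cv2.resize(T['color'][158:190,350:405],None,fx=14,fy=14,interpolation=cv2.INTER_CUBIC)
b=cv2.resize(S['color'][150:210,275:325],None,fx=10,fy=10,interpolation=cv2.INTER_CUBIC)
cv2.imwrite('pics/z1.png',cv2.convertScaleAbs(a,alpha=1.4));cv2.imwrite('pics/z2.png',b)
E
```

```text
(no output)
```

View pics/z1.png

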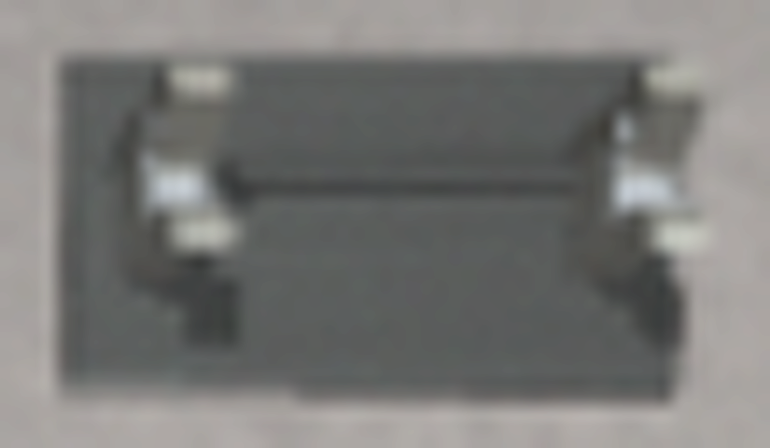

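View pics/z2.png

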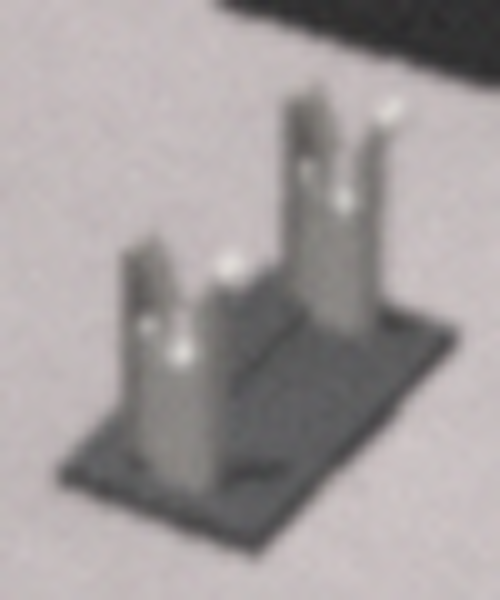

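```bash
python3 - <<'E'
from m import *
t=lambda u,v:(350+(u+.5)/14-.5,158+(v+.5)/14-.5); s=lambda u,v:(275+(u+.5)/10-.5,150+(v+.5)/10-.5)
for n,p in dict(Lf=(202,80),Ln=(205,235),Rf=(678,80),Rn=(681,237)).items(): print(n,atz(T,*t(*p),.095).round(4))
for n,p in dict(Lb=(178,188),Rb=(645,190)).items(): print(n,atz(T,*t(*p),.058).round(4))
for n,p in dict(Lf=(145,240),Ln=(230,262),Rf=(308,92),Rn=(388,110)).items(): print('S',n,atz(S,*s(*p),.095).round(4))
for n,p in dict(Lb=(180,352),Rb=(343,198),Lb2=(148,325),Rb2=(306,170)).items(): print('S',n,atz(S,*s(*p),.058).round(4))
for n,p in dict(a=(62,62),b=(675,60),c=(672,395),d=(62,388)).items(): print('base',atz(T,*t(*p),.008).round(4))
for n,p in dict(w=(60,470),sn=(255,545),e=(458,330)).items(): print('baseS',n,atz(S,*s(*p),.008).round(4))
for a,b in (((202,80),(145,240)),((205,235),(230,262)),((678,80),(308,92)),((681,237),(388,110)),((178,188),(180,352)),((645,190),(343,198))):
    print(tri(T,t(*a),S,s(*b)))
E
```

```text
Lf [ 0.5932 -0.2643  0.095 ]
Ln [ 0.5602 -0.2634  0.095 ]
Rf [ 0.5903 -0.364   0.095 ]
Rn [ 0.5569 -0.3629  0.095 ]
Lb [ 0.5766 -0.2638  0.058 ]
Rb [ 0.5732 -0.3639  0.058 ]
S Lf [ 0.5883 -0.2604  0.095 ]
S Ln [ 0.5597 -0.263   0.095 ]
S Rf [ 0.584  -0.3584  0.095 ]
S Rn [ 0.5566 -0.3617  0.095 ]
S Lb [ 0.5749 -0.2586  0.058 ]
S Rb [ 0.5705 -0.3587  0.058 ]
S Lb2 [ 0.5908 -0.2662  0.058 ]
S Rb2 [ 0.5887 -0.367   0.058 ]
base [ 0.6141 -0.2468  0.008 ]
base [ 0.6106 -0.3828  0.008 ]
base [ 0.5355 -0.3783  0.008 ]
base [ 0.5409 -0.2437  0.008 ]
baseS w [ 0.6105 -0.2434  0.008 ]
baseS sn [ 0.5374 -0.2404  0.008 ]
baseS e [ 0.5343 -0.3741  0.008 ]
(array([ 0.59281974, -0.26552099,  0.09050401]), np.float64(0.0026038565364094883))
(array([ 0.56015992, -0.26358035,  0.09450107]), np.float64(0.0003391014854475928))
(array([ 0.58986508, -0.36602162,  0.08891479]), np.float64(0.0032546530066401157))
(array([ 0.55716707, -0.36306686,  0.09404959]), np.float64(0.0002330195037392623))
(array([ 0.57770555, -0.26433365,  0.05327497]), np.float64(0.0007185260319102833))
(array([ 0.57391487, -0.3650029 ,  0.05308204]), np.float64(0.00027152208408888723))
```

```bash
python3 - <<'E'
from m import *
D=pickle.load(open('pics/side12.pkl','rb'))
for n,d,(x0,x1,y0,y1),th in (('T',T,(310,352,202,232),62),('S',S,(292,342,214,240),70),('Snow',D,(292,342,214,240),62)):
    g=cv2.cvtColor(d['color'],cv2.COLOR_BGR2GRAY);m=np.zeros(g.shape,bool);m[y0:y1,x0:x1]=g[y0:y1,x0:x1]<th
    for b in blobs(d,m,10,400):
        ys,xs=np.nonzero(m);P=np.array([atz(d,u,v,.012)[:2] for u,v in zip(xs,ys)])
        w,v=np.linalg.eigh(np.cov(P.T));a=v[:,1];print(n,b,atz(d,b[1],b[2],.012).round(4),'ang',np.degrees(np.arctan2(a[1],a[0])),'ext',np.ptp(P@a))
e=lambda u,v:np.array(atz(T,290+u/4,140+v/4,.009))
p,q=e(76,257),e(246,358);print(p,q,(p+q)/2,np.linalg.norm(p-q),np.degrees(np.arctan2(*(p-q)[1::-1])))
E
```

```text
T (np.int32(97), np.float64(329.680412371134), np.float64(216.44329896907217)) [ 0.4458 -0.1645  0.012 ] ang 57.569307671894684 ext 0.05200116275800831
S (np.int32(92), np.float64(315.35869565217394), np.float64(227.68478260869566)) [ 0.4414 -0.1599  0.012 ] ang 61.54172102912074 ext 0.052631652353871614
Snow (np.int32(99), np.float64(315.4343434343434), np.float64(227.5151515151515)) [ 0.4415 -0.1607  0.012 ] ang 64.15555062162898 ext 0.05332102945640335
[ 0.48560642 -0.10241974  0.009     ] [ 0.4040155  -0.23015664  0.009     ] [ 0.44481096 -0.16628819  0.009     ] 0.15157109170938837 57.43192058667041
```

```bash
python3 - <<'E'
from h import *
a=np.radians(58-90);Rg=mk((np.cos(a),np.sin(a),0),-Z)
go((.4447,-.165,.12),Rg)
E
```

```text
row:  2.11 2.74 3.92 -0.25 -0.11 -8.97   min rows 7.5
```

>>> {"api": "apply_moves", "payload": {"deltas": "-1 2.1 2.75 1 0 0 -2;-1 2.1 2.75 2 -0.25 -0.1 -5;-1 2.1 2.75 3.9 -0.25 -0.1 -8.97;-1 2.1 2.75 3.9 -0.25 -0.1 -8.97;-1 2.1 2.75 3.9 -0.25 -0.1 -8.97;-1 2.1 2.75 3.9 -0.25 -0.1 -8.97;-1 2.1 2.75 3.9 -0.25 -0.1 -8.97;-1 2.1 2.75 3.9 -0.25 -0.1 -8.97;-1 2.1 2.75 3.9 -0.25 -0.1 -8.97;-1 2.1 2.75 3.9 -0.25 -0.1 -8.97;-1 2.1 2.75 3.9 -0.25 -0.1 -8.97;-1 2.1 2.75 3.9 -0.25 -0.1 -8.97"}}

```text
clock: 25.37
ee_pos: [0.4494, -0.1653, 0.1225]
orientation: [0.961, -0.276, 0.005, -0.0]
force: [0.2, -0.1, -0.1]
opening: 0.0856
```

```bash
python3 - <<'E'
from h import *
st()
a=np.radians(58-90);Rg=mk((np.cos(a),np.sin(a),0),-Z)
go((.4447,-.165,.02),Rg)
d=snap('side','side13')
cv2.imwrite('pics/c20.png',cv2.resize(d['color'][140:260,250:410],None,fx=5,fy=5,interpolation=cv2.INTER_CUBIC))
E
```

```text
t 25.37 [ 0.4494 -0.1653  0.1225] [[0.848, -0.53, 0.009], [-0.53, -0.848, -0.002], [0.009, -0.003, -1.0]] F [ 0.24 -0.07 -0.1 ] op 0.0856 j [ 0.42  0.47 -0.21  2.24  0.22  0.45 -0.53]
row:  -0.20 0.10 4.10 -0.03 -0.08 -0.00   min rows 2.5
```

View pics/c20.png

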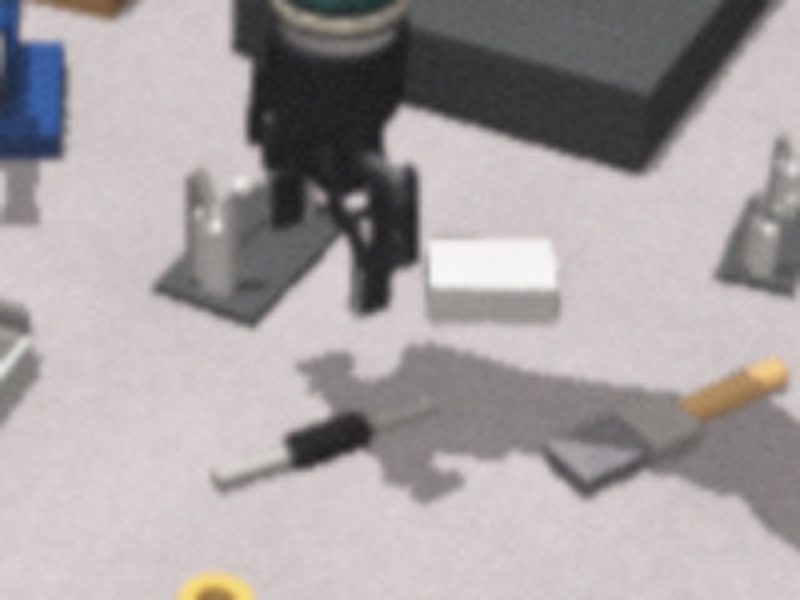

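>>> {"api": "apply_moves", "payload": {"deltas": "-1 -0.2 0.1 1.5 0 0 0;-1 -0.2 0.1 3 0 -0.08 0;-1 -0.2 0.1 4 0 -0.08 0;-1 -0.2 0.1 4.3 0 -0.08 0;-1 -0.2 0.1 4.5 0 -0.08 0;-1 -0.2 0.1 4.5 0 -0.08 0;-1 -0.2 0.1 4.5 0 -0.08 0"}}

```text
clock: 26.0
ee_pos: [0.4448, -0.1649, 0.0105]
orientation: [0.961, -0.275, 0.001, -0.001]
force: [0.3, 0.4, 0.3]
opening: 0.0851
```

```bash
python3 - <<'E'
from h import *
st()
a=np.radians(58-90);Rg=mk((np.cos(a),np.sin(a),0),-Z)
go((.4447,-.165,.003),Rg)
d=snap('side','side14')
cv2.imwrite('pics/c21.png',cv2.resize(d['color'][140:260,250:410],None,fx=5,fy=5,interpolation=cv2.INTER_CUBIC))
E
```

```text
t 26.00 [ 0.4448 -0.1649  0.0105] [[0.848, -0.529, 0.002], [-0.529, -0.848, 0.002], [0.001, -0.003, -1.0]] F [0.32 0.36 0.3 ] op 0.0851 j [ 0.33  0.69 -0.09  2.29  0.31  0.18 -0.61]
row:  -0.00 0.00 0.30 -0.03 -0.01 0.01   min rows 0.2
```

View pics/c21.png

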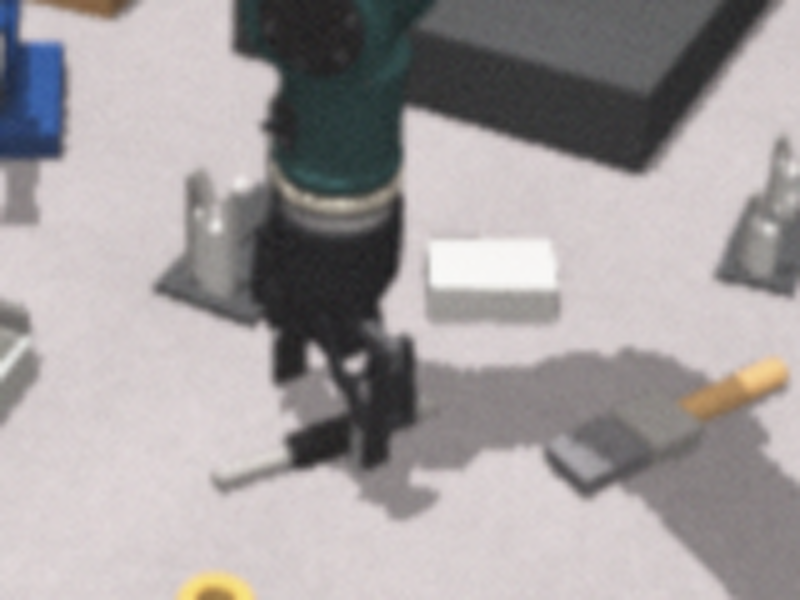

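>>> {"api": "apply_moves", "payload": {"deltas": "-1 0 0 0.15 0 0 0;-1 0 0 0.3 0 0 0;-1 0 0 0.3 0 0 0;1 0 0 0.3 0 0 0;1 0 0 0.3 0 0 0;1 0 0 0.3 0 0 0;1 0 0 0.3 0 0 0;1 0 0 0.3 0 0 0;1 0 0 0.3 0 0 0;1 0 0 0.3 0 0 0;1 0 0 0.3 0 0 0;1 0 0 0.3 0 0 0;1 0 0 0.3 0 0 0", "newtons": 100}}

```text
clock: 27.13
ee_pos: [0.4441, -0.1649, 0.0026]
orientation: [0.961, -0.275, 0.0, -0.001]
force: [-0.3, 0.8, 5.3]
opening: 0.016
```

```bash
python3 - <<'E'
from h import *
st()
d=snap('side','side15')
cv2.imwrite('pics/c22.png',cv2.resize(d['color'][140:260,250:410],None,fx=5,fy=5,interpolation=cv2.INTER_CUBIC))
E
```

```text
t 27.13 [ 0.4441 -0.1649  0.0026] [[0.848, -0.529, 0.001], [-0.529, -0.848, 0.002], [-0.001, -0.002, -1.0]] F [-0.35  0.84  5.3 ] op 0.0160 j [ 0.32  0.7  -0.08  2.29  0.32  0.16 -0.61]
```

View pics/c22.png

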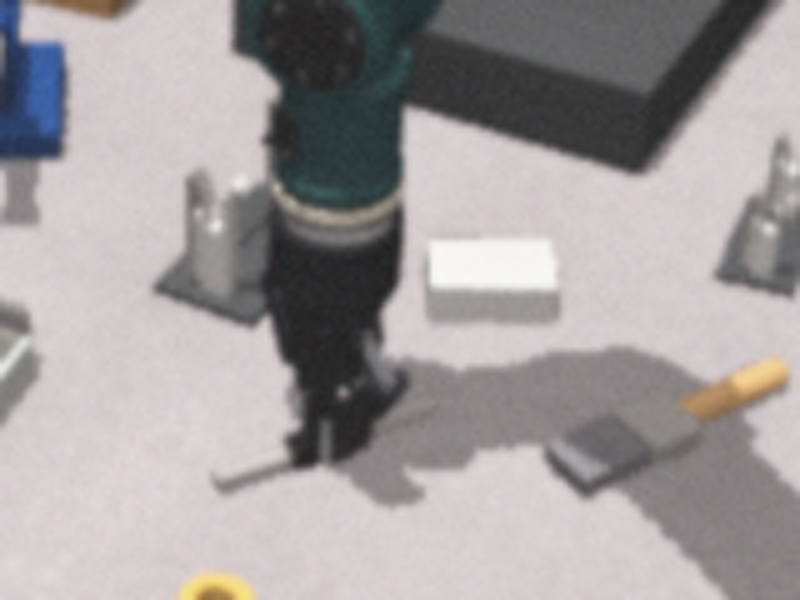

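```bash
cat >>h.py <<'E'
KC=np.array([.5749,-.3138]);ca=np.radians(-1.7)
RC=mk((np.cos(ca),np.sin(ca),0),-Z)
E
python3 - <<'E'
from h import *
go((*KC,.15),RC)
E
```

```text
row:  7.59 2.27 -5.91 -0.02 -0.00 -5.04   min rows 5.9
```

>>> {"api": "apply_moves", "payload": {"deltas": "1 0 0 -1 0 0 0;1 0 0 -2.5 0 0 0;1 0 0 -4 0 0 0;1 1 0.3 -5.2 0 0 -0.6;1 2.3 0.7 -5.9 0 0 -1.5;1 3.8 1.1 -5.9 0 0 -2.5;1 5.2 1.6 -5.9 0 0 -3.5;1 6.6 2 -5.9 0 0 -4.5;1 7.5 2.2 -5.9 0 0 -5.04;1 7.59 2.27 -5.9 0 0 -5.04;1 7.59 2.27 -5.9 0 0 -5.04;1 7.59 2.27 -5.9 0 0 -5.04;1 7.59 2.27 -5.9 0 0 -5.04"}}

```text
clock: 28.27
ee_pos: [0.5735, -0.3121, 0.1488]
orientation: [1.0, -0.014, -0.001, -0.002]
force: [-0.0, 0.5, -1.9]
opening: 0.0157
```

```bash
python3 - <<'E'
from h import *
st()
go((*KC,.12),RC)
d=snap('side','side16');e=snap('top','top16')
cv2.imwrite('pics/c23.png',cv2.resize(d['color'][110:230,250:410],None,fx=5,fy=5,interpolation=cv2.INTER_CUBIC))
cv2.imwrite('pics/c24.png',cv2.resize(e['color'][130:230,310:450],None,fx=5,fy=5,interpolation=cv2.INTER_CUBIC))
E
```

```text
t 28.27 [ 0.5735 -0.3121  0.1488] [[1.0, -0.029, -0.002], [-0.029, -1.0, 0.004], [-0.002, -0.004, -1.0]] F [-0.02  0.52 -1.93] op 0.0157 j [ 0.71  0.63 -0.41  1.82  0.34  0.76  0.09]
row:  0.06 0.07 1.15 -0.04 0.02 0.01   min rows 0.7
```

View pics/c23.png

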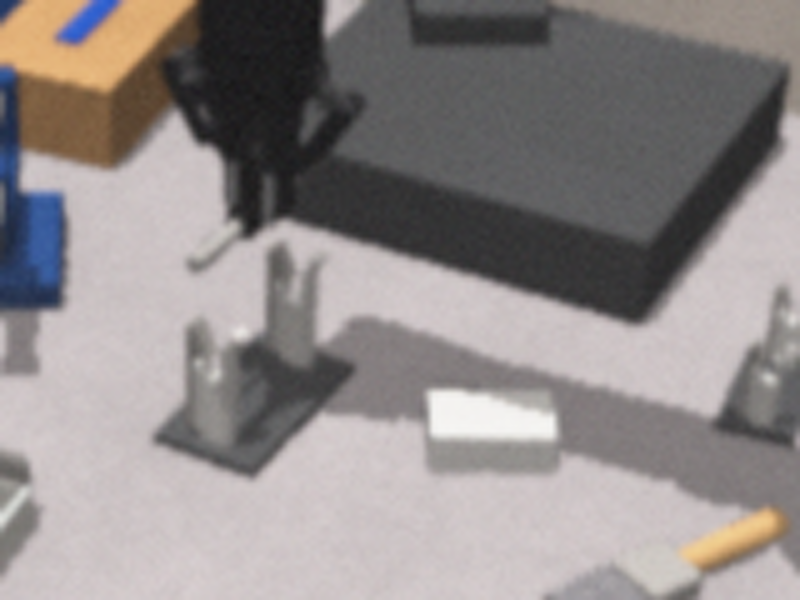

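View pics/c24.png

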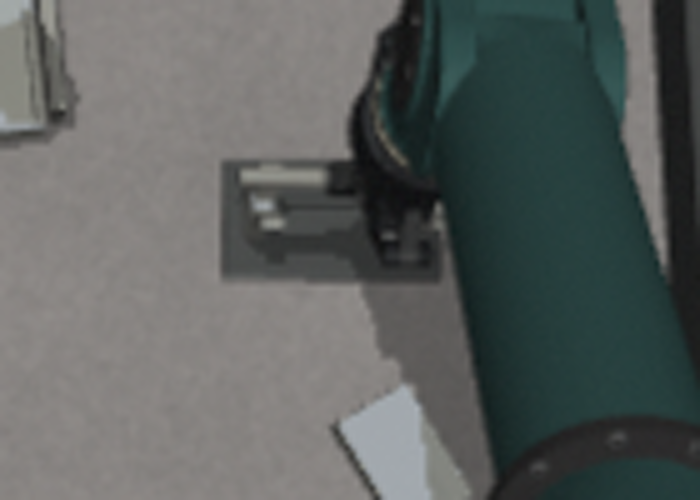

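```bash
python3 - <<'E'
from m import *
z=.1552
for u,v in ((240,176.5),(285,177),(325,178)): print(atz(T,310+u/5-.4,130+v/5-.4,z).round(4))
print(tri(T,(357.6,164.9),S,(250+193/5-.4,110+264/5-.4)))
E
```

```text
[ 0.5779 -0.2369  0.1552]
[ 0.5769 -0.2622  0.1552]
[ 0.5757 -0.2847  0.1552]
(array([ 0.57804701, -0.23728403,  0.15315902]), np.float64(0.0005891331010794125))
```

>>> {"api": "apply_moves", "payload": {"deltas": "1 0 0.07 0.5 0 0 0;1 0 0.07 1 0 0 0;1 0 0.07 1.5 0 0 0;1 0 0.07 1.9 0 0 0;1 0 0.07 2.1 0 0 0;1 0 0.07 2.3 0 0 0;1 0 0.07 2.4 0 0 0;1 0 0.07 2.5 0 0 0;1 0 0.07 2.5 0 0 0"}}

```text
clock: 29.12
ee_pos: [0.575, -0.3154, 0.0866]
orientation: [1.0, -0.015, 0.0, -0.001]
force: [0.4, -0.3, -1.2]
opening: 0.0155
```

```bash
python3 - <<'E'
from h import *
st()
go((.5745,-.3138,.0576),RC)
d=snap('side','side17')
cv2.imwrite('pics/c25.png',cv2.resize(d['color'][110:230,250:410],None,fx=5,fy=5,interpolation=cv2.INTER_CUBIC))
E
```

```text
t 29.12 [ 0.575  -0.3154  0.0866] [[1.0, -0.03, 0.0], [-0.03, -1.0, 0.003], [0.0, -0.003, -1.0]] F [ 0.36 -0.35 -1.2 ] op 0.0155 j [ 0.68  0.71 -0.37  1.85  0.39  0.66  0.05]
row:  -0.02 -0.06 1.16 -0.03 -0.00 -0.00   min rows 0.7
```

View pics/c25.png

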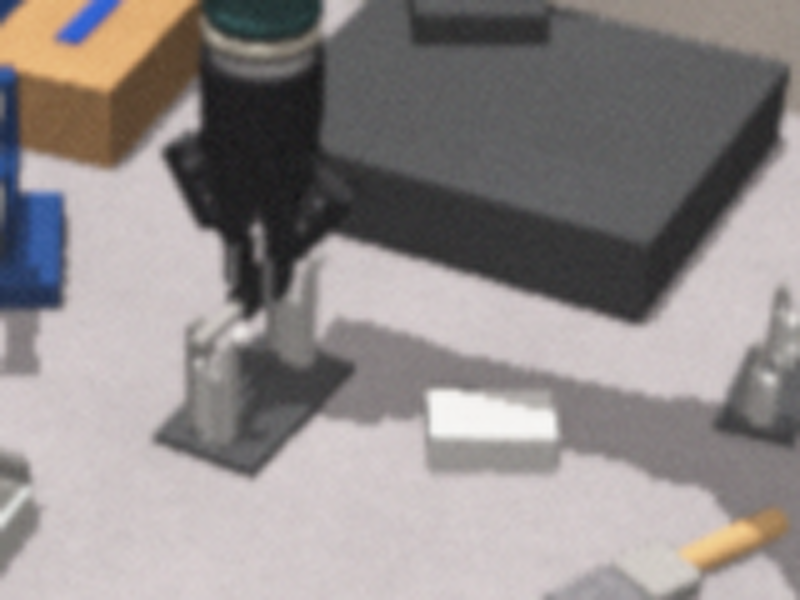

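>>> {"api": "apply_moves", "payload": {"deltas": "1 -0.04 -0.06 0.1 0 0 0;1 -0.04 -0.06 0.2 0 0 0;1 -0.04 -0.06 0.3 0 0 0;1 -0.04 -0.06 0.4 0 0 0;1 -0.04 -0.06 0.5 0 0 0;1 -0.04 -0.06 0.6 0 0 0;1 -0.04 -0.06 0.6 0 0 0"}}

```text
clock: 29.75
ee_pos: [0.5738, -0.3139, 0.0714]
orientation: [1.0, -0.015, 0.0, -0.001]
force: [-0.3, -1.0, -1.5]
opening: 0.0157
```

```bash
python3 - <<'E'
from h import *
st()
E
```

```text
t 29.75 [ 0.5738 -0.3139  0.0714] [[1.0, -0.03, 0.0], [-0.03, -1.0, 0.003], [-0.0, -0.003, -1.0]] F [-0.32 -0.98 -1.45] op 0.0157 j [ 0.67  0.73 -0.36  1.86  0.4   0.63  0.04]
```

>>> {"api": "apply_moves", "payload": {"deltas": "1 0 0 0.1 0 0 0;1 0 0 0.2 0 0 0;1 0 0 0.3 0 0 0;1 0 0 0.4 0 0 0;1 0 0 0.5 0 0 0;1 0 0 0.5 0 0 0"}}

```text
clock: 30.25
ee_pos: [0.574, -0.3136, 0.0585]
orientation: [1.0, -0.015, 0.0, -0.002]
force: [0.7, -0.6, -1.9]
opening: 0.0157
```

```bash
python3 - <<'E'
from h import *
st()
E
```

```text
t 30.25 [ 0.574  -0.3136  0.0585] [[1.0, -0.03, 0.0], [-0.03, -1.0, 0.003], [0.0, -0.003, -1.0]] F [ 0.69 -0.57 -1.91] op 0.0157 j [ 0.67  0.74 -0.35  1.86  0.41  0.61  0.03]
```

>>> {"api": "apply_moves", "payload": {"deltas": "1 0 0 0.06 0 0 0;1 0 0 0.12 0 0 0;1 0 0 0.18 0 0 0;1 0 0 0.18 0 0 0"}}

```text
clock: 30.58
ee_pos: [0.5744, -0.3138, 0.0574]
orientation: [1.0, -0.015, 0.0, -0.001]
force: [-4.7, 1.7, 14.6]
opening: 0.0155
```

```bash
python3 - <<'E'
from h import *
st()
d=snap('side','side18');e=snap('top','top18')
cv2.imwrite('pics/c26.png',cv2.resize(d['color'][130:210,260:340],None,fx=7,fy=7,interpolation=cv2.INTER_CUBIC))
cv2.imwrite('pics/c27.png',cv2.resize(e['color'][150:200,340:420],None,fx=8,fy=8,interpolation=cv2.INTER_CUBIC))
E
```

```text
t 30.58 [ 0.5744 -0.3138  0.0574] [[1.0, -0.03, 0.0], [-0.03, -1.0, 0.001], [0.0, -0.001, -1.0]] F [-4.7   1.66 14.6 ] op 0.0155 j [ 0.66  0.74 -0.34  1.86  0.41  0.61  0.03]
```

View pics/c26.png

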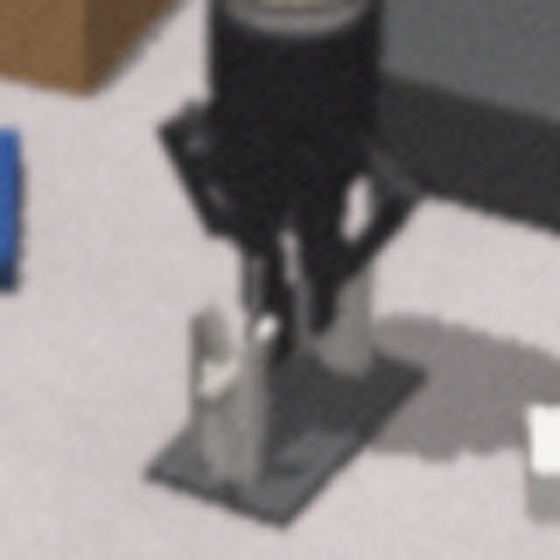

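View pics/c27.png

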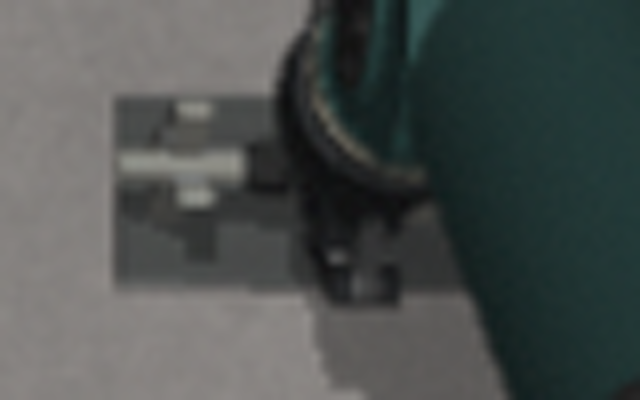

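>>> {"api": "apply_moves", "payload": {"deltas": "1 0 0 0.05 0 0 0;1 0 0 0.1 0 0 0;1 0 0 0.1 0 0 0;1 0 0 0.1 0 0 0"}}

```text
clock: 31.02
ee_pos: [0.5745, -0.3138, 0.0572]
orientation: [1.0, -0.015, 0.0, -0.0]
force: [-8.3, 3.4, 28.7]
opening: 0.0154
```

>>> {"api": "apply_moves", "payload": {"deltas": "1 0 0 -0.2 0 0 0;1 0 0 -0.25 0 0 0;1 0 0 -0.25 0 0 0;0.3 0 0 -0.25 0 0 0;0.3 0 0 -0.25 0 0 0;0.3 0 0 -0.25 0 0 0;0.3 0 0 -0.25 0 0 0;0.3 0 0 -0.25 0 0 0"}}

```text
clock: 31.68
ee_pos: [0.5741, -0.3137, 0.0583]
orientation: [1.0, -0.015, 0.0, -0.001]
force: [0.1, 0.2, -0.3]
opening: 0.0301
```

```bash
python3 - <<'E'
from h import *
st()
d=snap('side','side19')
cv2.imwrite('pics/c28.png',cv2.resize(d['color'][130:210,260:340],None,fx=7,fy=7,interpolation=cv2.INTER_CUBIC))
E
```

```text
t 31.68 [ 0.5741 -0.3137  0.0583] [[1.0, -0.03, 0.0], [-0.03, -1.0, 0.003], [0.0, -0.003, -1.0]] F [ 0.09  0.22 -0.33] op 0.0301 j [ 0.67  0.74 -0.35  1.86  0.41  0.61  0.03]
```

View pics/c28.png

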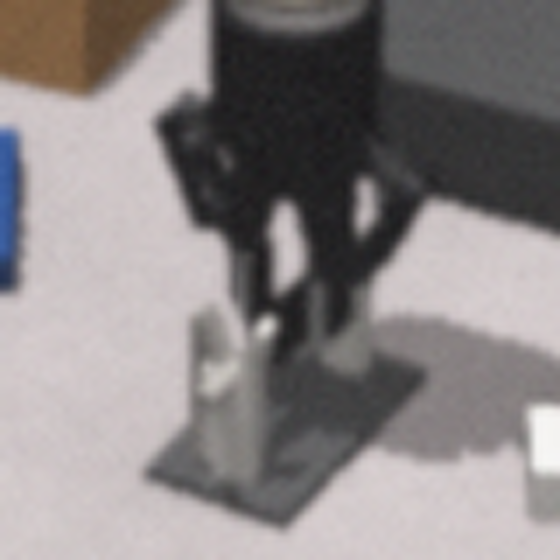

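>>> {"api": "apply_moves", "payload": {"deltas": "0.3 0 0 -0.3 0 0 0;0.3 0 0 -0.7 0 0 0;0.3 0 0 -1.5 0 0 0;0.3 0 0 -3 0 0 0;0.3 0 0 -4.5 0 0 0;0.3 0 0 -6 0 0 0;0.3 0 0 -7 0 0 0;0.3 -2 2 -7 0 0 0;0.3 -4 4 -7 0 0 0;0.3 -6 6 -7 0 0 0;0.3 -8 8 -7 0 0 0;0.3 -10 10 -7 0 0 0;0.3 -11 12 -7 0 0 0;0.3 -11 12 -7 0 0 0;0.3 -11 12 -7 0 0 0;0.3 -11 12 -7 0 0 0"}}

```text
clock: 33.07
ee_pos: [0.31, -0.583, 0.2343]
orientation: [1.0, -0.015, 0.001, -0.001]
force: [1.3, -0.5, -0.5]
opening: 0.0298
```

```bash
python3 - <<'E'
from h import *
st()
d=snap('side','side20');e=snap('top','top20')
a=cv2.resize(d['color'][140:220,265:345],None,fx=5,fy=5,interpolation=cv2.INTER_CUBIC)
b=cv2.resize(e['color'][140:220,340:420],None,fx=5,fy=5,interpolation=cv2.INTER_CUBIC)
cv2.imwrite('pics/c29.png',np.hstack([a,b]))
E
```

```text
t 33.07 [ 0.31   -0.583   0.2343] [[1.0, -0.03, 0.001], [-0.03, -1.0, 0.001], [0.001, -0.001, -1.0]] F [ 1.28 -0.45 -0.45] op 0.0298 j [ 1.31  0.54 -0.43  1.75  0.27  0.92  0.74]
```

View pics/c29.png

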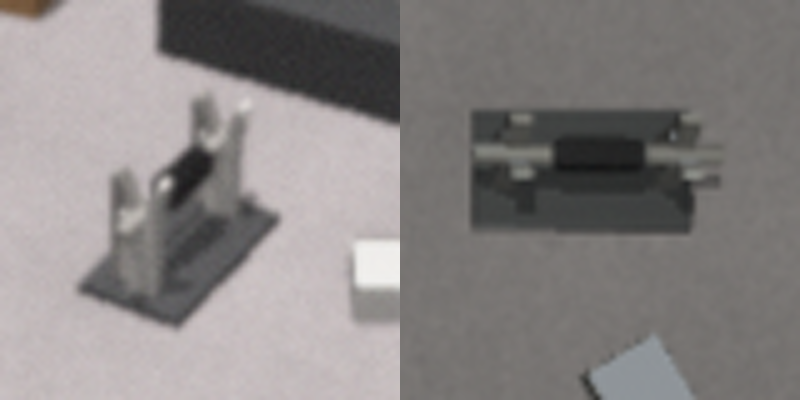

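View pics/top20.png

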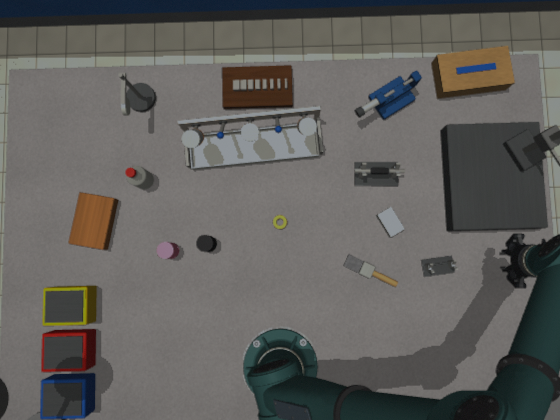

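View pics/side20.png

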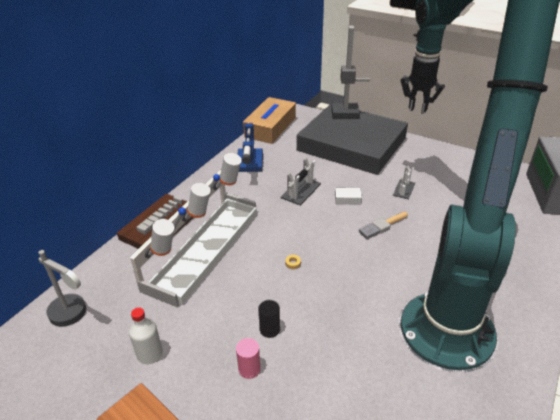

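```bash
python3 - <<'E'
from m import *
t=lambda u,v:(340+(u-400+.5)/5-.5,140+(v+.5)/5-.5); s=lambda u,v:(265+(u+.5)/5-.5,140+(v+.5)/5-.5)
print('grip top-view',atz(T,*t(600,153),.070).round(4))
print('ends',atz(T,*t(474,152),.064).round(4),atz(T,*t(722,154),.064).round(4))
print('pred side px grip',proj(S,[.5749,-.3138,.064]),'meas',s(188,178))
D=pickle.load(open('pics/side20.pkl','rb'));E=pickle.load(open('pics/top20.pkl','rb'))
g=cv2.cvtColor(D['color'],cv2.COLOR_BGR2GRAY);m=np.zeros(g.shape,bool);y0,y1,x0,x1=140,205,270,330;m[y0:y1,x0:x1]=g[y0:y1,x0:x1]<58
print('side dark',blobs(D,m,8,300))
a=cv2.resize(D['color'][140:270,140:260],None,fx=5,fy=4.5,interpolation=cv2.INTER_CUBIC);cv2.imwrite('pics/z5.png',a)
a=cv2.resize(E['color'][105:170,170:335],None,fx=4.8,fy=4.8,interpolation=cv2.INTER_CUBIC)
for i in (1,3,5):
    P=[tip(i)+.004*U, tip(i)-.076*U]
    print(i,'top',proj(E,P).round(1).tolist(),'side',proj(D,P).round(1).tolist())
cv2.imwrite('pics/z6.png',a)
E
```

```text
grip top-view [ 0.5754 -0.3138  0.07  ]
ends [ 0.5792 -0.2395  0.064 ] [ 0.5736 -0.3878  0.064 ]
pred side px grip [[301.05492025 174.34954851]] meas (302.2, 175.2)
side dark [(np.int32(52), np.float64(302.36538461538464), np.float64(174.73076923076923))]
1 top [[307.2, 127.0], [304.9, 119.7]] side [[232.5, 158.5], [222.5, 175.3]]
3 top [[248.8, 133.0], [249.4, 125.3]] side [[200.8, 189.5], [191.2, 206.3]]
5 top [[190.4, 139.0], [193.9, 131.0]] side [[163.0, 226.3], [154.4, 243.0]]
```

View pics/z5.png

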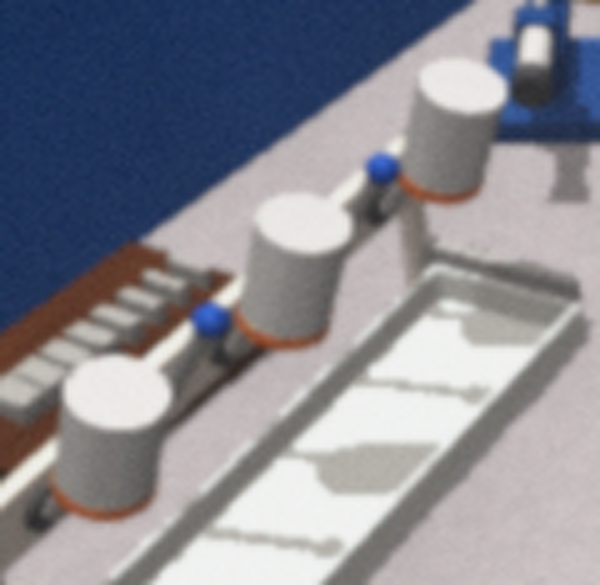

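View pics/z6.png

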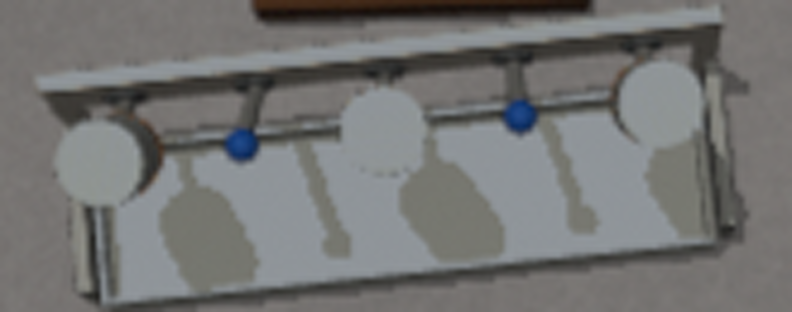

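```bash
python3 - <<'E'
import cv2,numpy as np
f=lambda n,y,x,h,w,k:cv2.resize(cv2.imread(f'pics/{n}.png')[y:y+h,x:x+w],None,fx=k,fy=k,interpolation=cv2.INTER_CUBIC)
a=np.hstack([f('side0',155,280,50,50,7.5),f('side20',155,280,50,50,7.5)])
b=np.hstack([f('top0',158,352,30,50,7.5),f('top20',158,352,30,50,7.5)])
cv2.imwrite('pics/z7.png',np.vstack([a,b]))
E
```

```text
(no output)
```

View pics/z7.png

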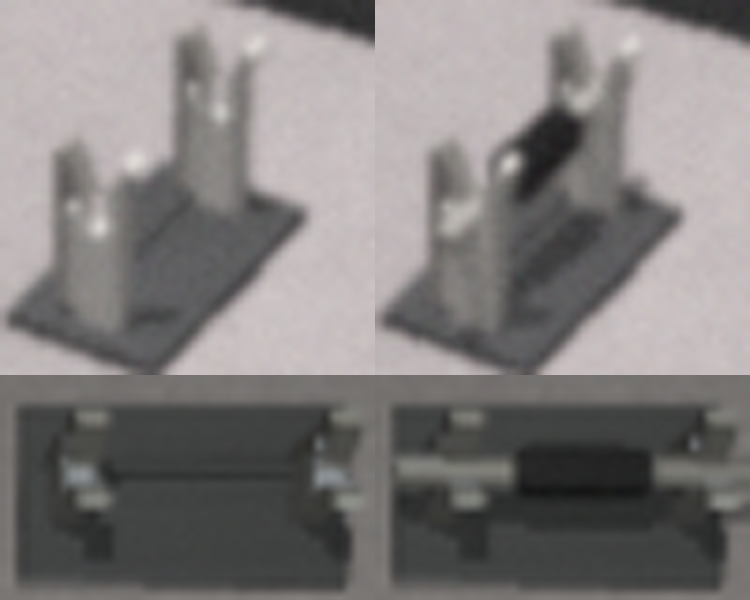

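```bash
python3 -c "
from bench import r
print(r.sense()['clock']);r.sign_off()"
```

```text
33.1667
the job is handed in; nothing more can be done
```

The job is handed in at about 33 s. The tray is home, all three cups are hanging, and the gauge is in the larger clip. The robot let go of everything and stood clear before hand-in.

- **Tray:** I pushed it in first, until it hit a firm stop at about 12 N with no further travel. Its front face then measured 60 mm in front of the rack origin in the top camera. The description gives 65 mm at home, and I put the difference down to calibration.
- **Cups:** The three orange-banded cups hang on pegs 5, 3 and 1. Each was lowered until its floor met the ball, at the expected depth. In the last pictures the closed ends lie within about 1 pixel of where fully seated cups should appear.
- **Tilt at the pegs:** I set the cups at about 26–28° rather than the full 30°, to keep joint 6 inside its range. The cups settled onto the pegs once released.
- **Gauge:** I pressed it down until it stopped hard at seat height, at 29 N. In the top camera its centre is within about 1 mm of the clip's centre, and the side camera agrees to about 1.5 pixels. No sideways knock to the gauge showed in the pictures.
- **Jaw:** It looks the same as before the gauge went in, so it appears closed. I judged this only by eye from the pictures, and the readings I took on the way down (only at the end of each move) showed no clear force as the gauge passed it.
- **Everything else:** The black and pink look-alike cups, block, nut gauge, bottle, brush and small clip were not touched.

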